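# Weigh a batch of knife-handle blocks

## Task

Weigh the batch of wooden handle blocks: take the pan off the bench scale and hang it by its arched handle over both prongs of the hook stand, then, with the platform bare, zero the scale by pushing its left recessed button (left as the robot sees it) fully down with the T-handled stylus and holding it there for half a second. Then lay every wooden block well on the platform, let go of them, and record the weight by pushing the right recessed button fully down with the stylus in the same way. Finish with the stylus hanging upright in its stand again, the pan on its hook and the blocks still on the scale, and leave the bottle, mug and wrench alone; never push the zero button with something on the platform or the record button with the platform bare.

Things in the scene. Friction and masses are not known exactly. Their poses are not given: they have to be found in the camera images.
- scale: Grey bench scale, fixed, 265 x 280 mm, 60 mm high. Origin on the bench under the middle of its steel platform; x points from the control strip (the robot's side) across the platform, y to the left as the robot sees it, z up. The control strip runs along its -x side (x from -165 to -100 mm), with a flat top 52 mm up, a dark display in its middle and a recessed button at either side of it
- platform: The scale's flat steel platform, 190 mm (x) by 270 mm (y), 10 mm thick, part of the scale. Origin at the middle of its top face, 60 mm above the bench, axes as the scale
- zero_mouth (a point): Mouth of the well of the zero button, the left one (+y of the scale) as the robot sees it, level with the strip's top face 52 mm above the bench: a 13 mm square well with a pale rim, too narrow for a finger, with the button's 10 mm round top 7 mm below the mouth at rest and 12 mm below it when fully down
- record_mouth (a point): Mouth of the well of the record button, the right one (-y of the scale); same sizes as the zero button's
- zero_button (a joint): Travel of the zero button: 0 at rest to 0.005 m fully down; it counts as pushed beyond 0.0035 m held for 0.3 s. The spring starts at 0.8 N, takes 4.8 N fully down, and returns
- record_button (a joint): Travel of the record button, as the zero button
- pan: Open rectangular metal weighing pan, 90 mm (x) by 120 mm (y) by 35 mm, 0.25 kg, with a rigid arched handle: two uprights at y = +-55 mm and a level bar along y on top. At the start it stands on the scale's platform. Origin at the centre of its underside
- pan_handle (a point): Middle of the pan's handle bar, 96 mm above the pan's underside; the bar runs along the pan's y, 10 mm wide in x, 12 mm high (underside 90 mm above the pan's underside), clear for 104 mm between its uprights. Axes as the pan's
- hook_stand: Fixed steel stand, two parallel round prongs (10 mm thick, at y = +-32 mm) pointing to its -x, roughly at the robot. Origin on the bench. Post and crossbar at x = +30 mm, up to z = 222 mm; the prongs run level from there to x = -65 mm, top at z = 215 mm; upturned tips end at x = -79 mm, z = 233 mm. Base plate x = -45 to 85 mm, 160 mm wide, 12 mm high
- hook_rest (a point): Point midway between the prongs, at the height of their top (z = 215 mm), at x = -45 mm of the stand: where the underside of the handle bar's middle is to hang, with the bar across both prongs. Axes as the stand's
- stylus: T-handled stylus, 0.08 kg: a wooden bar 90 x 16 x 16 mm along its x with a straight 60 mm steel shaft down from the bar's middle (8 mm thick, the last 12 mm 6 mm thick). Origin at the shaft's tip, z up along the shaft to the bar (bar underside at 60 mm, top at 76 mm). At the start it hangs upright in its stand
- stylus_grip (a point): Centre of the stylus's wooden bar, 68 mm above the tip, axes as the stylus; the bar is gripped across its y (16 mm)
- stylus_stand: Fixed small wooden stand: base 90 x 60 x 8 mm and two uprights at x = +-33 mm (12 mm thick in x, 50 mm in y, tops 80 mm above the bench) with a free gap of 54 mm between them. The stylus's bar lies across the tops along the stand's x, its shaft hanging in the gap with the tip 20 mm above the bench. Origin on the bench under the middle
- block1: Plain wooden handle block, 100 mm (x) by 30 mm (y) by 28 mm, 0.09 kg; two to four such blocks are there, lying on a grey felt mat at the start. Origin at the centre of its underside
- block2: Plain wooden handle block, 100 mm (x) by 30 mm (y) by 28 mm, 0.09 kg; two to four such blocks are there, lying on a grey felt mat at the start. Origin at the centre of its underside
- block3: Plain wooden handle block, 100 mm (x) by 30 mm (y) by 28 mm, 0.09 kg; two to four such blocks are there, lying on a grey felt mat at the start. Origin at the centre of its underside
- block4: Plain wooden handle block, 100 mm (x) by 30 mm (y) by 28 mm, 0.09 kg; two to four such blocks are there, lying on a grey felt mat at the start. Origin at the centre of its underside
- oil_bottle: Bystander: small amber bottle, 52 mm across, 130 mm high; leave alone. Origin at the centre of its underside
- mug: Bystander: white mug, 76 mm across, 85 mm high; leave alone. Origin at the centre of its underside
- wrench: Bystander: steel wrench lying beyond the scale; leave alone. Origin on its underside
Not all that is in view belongs to the job. What is shaped like the block3 but green or orange is not meant. What is shaped like the block2 but green is not meant.

How it is judged (in metres and radians):
On the way, in this order (a step that is already met when the one before it is completed fails the run):
1. the pan hangs by its handle on both prongs, released (x of pan_handle in the frame of hook_stand between -0.068 and -0.005 m and y of pan_handle in the frame of hook_stand between -0.03 and 0.03 m and z of pan_handle in the frame of hook_stand between 0.205 and 0.24 m and contact force between pan and hook_stand above 0.5 N and contact force between pan and the fingers below 0.1 N and angle between pan's own z axis and vertical below 0.3 rad and linear speed of pan below 0.05 m/s), for 0.3 s.
2. the zero button is pushed down with the stylus while the platform is bare (value of joint zero_button above 0.0035 m and contact force between stylus and scale above 0.5 N and contact force between anything else and platform below 0.3 N), for 0.3 s.
3. every block lies on the platform, released (x of block1 in the frame of platform between -0.08 and 0.08 m and y of block1 in the frame of platform between -0.12 and 0.12 m and z of block1 in the frame of platform between -0.004 and 0.09 m and linear speed of each of block1, block2, block3, block4 below 0.05 m/s and contact force between each of block1, block2, block3, block4 and the fingers below 0.1 N and x of block2 in the frame of platform between -0.08 and 0.08 m and y of block2 in the frame of platform between -0.12 and 0.12 m and z of block2 in the frame of platform between -0.004 and 0.09 m and x of block3 in the frame of platform between -0.08 and 0.08 m and y of block3 in the frame of platform between -0.12 and 0.12 m and z of block3 in the frame of platform between -0.004 and 0.09 m and x of block4 in the frame of platform between -0.08 and 0.08 m and y of block4 in the frame of platform between -0.12 and 0.12 m and z of block4 in the frame of platform between -0.004 and 0.09 m), for 0.3 s.
4. the record button is pushed down with the stylus while all blocks lie on the platform (all of step 3 and value of joint record_button above 0.0035 m and contact force between stylus and scale above 0.5 N), for 0.3 s.
At the end, for the whole second after the job is handed in: Pan hangs on both prongs (bar middle within 30 mm sideways of midway); each block on the platform, centre 15 mm or more inside its edges; stylus upright within 0.2 rad in its stand (within 20 mm along, 25 mm across of the middle); buttons up; all released and at rest (all of step 1 and all of step 3 and x of stylus in the frame of stylus_stand between -0.02 and 0.02 m and y of stylus in the frame of stylus_stand between -0.025 and 0.025 m and z of stylus in the frame of stylus_stand between 0.012 and 0.035 m and angle between stylus's own z axis and vertical below 0.2 rad and contact force between stylus and stylus_stand above 0.1 N and linear speed of stylus below 0.05 m/s and value of joint each of zero_button, record_button below 0.001 m); the robot touches nothing.
It fails at once if the oil bottle is moved by more than 30 mm (distance of oil_bottle from where it was at the start of the episode above 0.03 m).
It fails at once if the mug is moved by more than 30 mm (distance of mug from where it was at the start of the episode above 0.03 m).
It fails at once if the wrench is moved by more than 30 mm (distance of wrench from where it was at the start of the episode above 0.03 m).
It fails at once if the zero button is pushed while something is on the platform (value of joint zero_button above 0.0035 m and contact force between anything else and platform above 0.3 N).
It fails at once if the record button is pushed while the platform is bare (value of joint record_button above 0.0035 m and contact force between anything else and platform below 0.3 N).
Of block1, block2, block3, block4 only 2 to 4 are there at a start; the rules pass over those that are not, and their reading is None.
At some moment in a run one of block1, block2, block3, block4 may be knocked a few centimetres aside while the robot is not near it.
It also fails if it takes over 210 s, if anything falls off the work surface, if the arm or the gripper's body presses on something with over 40 N, if the wrist force passes 120 N, or if a joint passes its speed limit or range.

## Robot

A 6-joint arm with a two-finger parallel gripper is mounted at the origin on the work surface. World frame = base frame: x ahead of the robot, y to its left, z up, the work surface at z = 0. Lengths are in m, angles in degrees, forces in N, time in s.
With the tool pointing down it reaches from about 0.25 to 0.775 m from the base axis. Payload 4 kg.
Tool frame: the origin (TCP) lies midway between the tips of the shut fingers; the grasp point (between the pads) lies 19 mm behind it; z points along the fingers, y is the line along which they close (so a half turn about z gives the same grasp; the last joint's range is limited). The gripper opens to 94 mm and grips with 3 to 60 N. Pads are 16 mm wide; open, the fingers measure 119 mm over their backs; the gripper's body (75 mm by 177 mm) begins 78 mm behind the grasp point.
Start: joints at [-80.965, 4.996, 78.535, -0, 96.463, -5.907], TCP at [0.142, -0.531, 0.206] pointing down, gripper open.
Joint ranges: [-177.83, 177.83], [-43.37, 116.18], [15.69, 146.23], [-61.86, 241.86], [9.47, 152.12], [-147.06, 147.06]. Speed limits (degrees/s): [159.86, 159.86, 180, 180, 180, 180].

## Interface

Orientations are given as a 3x3 rotation matrix whose columns are the frame's x, y, z axes.
In Python, from station import robot gives the robot as it stands. The module is installed in compiled form; this text tells all that it offers.
- The arm moves only by the tool carry_out, never from a script. Its argument "rows" is a list of rows, each a list of 2 entries, a list of its own where there are three numbers: the shift along the world's x, y, z in mm, then the turn, a rotation vector about the world's x, y, z in rad. In form: [[[x, y, z], [ax, ay, az]], ...]. A call has 1 to 10 rows; each row is the pose to reach, as a shift and turn from the pose commanded when the call began; what a row does not reach only later rows make up. A row lasts 1/10 s, in which the tool goes at most 50 mm and 8.59 degrees, less where a joint would pass 70% of its speed; a pose out of reach is approached as far as the arm can. A call with a gripper value outside its range is refused whole. "claw" is the opening, from -1 (shut) to 1 (fully open), set as the call begins (left out, the last holds). The fingers move at their own pace and stop on an object; "newtons" is the grip in N (left out, the last holds). Time passes only in rows, so rows that repeat a pose let the fingers close. It gives the time, the measured TCP pose, the force, the opening and the grip force at its end, in the units of the state.
- robot.get_state(): the state, without advancing time (a new reading comes with each control period).
- robot.snapshot(name): name is "side" or "top"; returns a dict with "frame" (384x512x3 uint8, red, green, blue), "fov_y" (degrees; the focal length in pixels is half the picture's height over the tangent of half this angle, whatever the lens; pixels are square), "cx", "cy" (the principal point, pixels), "k1" (the pictures are not rectified: a ray, as slopes to the right and down, at radius r is drawn at 1 + k1 r^2 times it, then the intrinsics apply), "extrinsics" (4x4, takes a point from camera to world coordinates). Camera axes: x right, y down, z forward; pixel columns grow to the right and rows downward; lengths in m; the calibration is good to about 2 mm. A picture is of the moment at which its call begins. There is no depth.
- robot.job_done(): hands the job in; it is judged then, once.
The state is a dict: "t": time; "joints": joint angles; "joint_vel": joint speeds; "joint_torque": joint torques, N m; "ee_pos": TCP position; "orientation": TCP orientation; "force": force on the tool from outside, world axes, zero at the start; "wrist_torque": the same for the moment, N m; "width": opening from 0.0 (shut) to 1.0 (fully open); "grip_force": force on a finger pad.
Only numpy, scipy, OpenCV 4.12 (cv2) and the standard library are available. Lean on these libraries where they do the work, as an engineer would, in place of code of your own. Each camera call takes 0.05 s, during which the arm holds its last target. There are 200 camera calls.

## Working session

There is one attempt and no reset: what is moved stays moved. The work goes in short steps, Python scripts to look and compute and a tool call to move; the robot and the scene stay as the last step left them, time stands still between calls to the robot, and variables do not carry over. Pictures are saved under pics/ and viewed, at most 14 in all, crops included, and the job is handed in when it is done.

Besides the shell and the picture viewer there is one more tool, called by a JSON object that holds its "method" and its "body". carry_out: Moves the arm, as the interface text tells. Its arguments: {"type":"object","properties":{"rows":{"type":"array","items":{"type":"array"}},"claw":{"type":"number"},"newtons":{"type":"number"}},"required":["rows"]}

```bash
mkdir -p pics
cat > h.py <<'E'
import numpy as np, cv2
from station import robot
def snap(n,save=None):
    s=robot.snapshot(n)
    if save: cv2.imwrite(f'pics/{save}.png',s['frame'][:,:,::-1])
    return s
def K(s):
    f=s['frame'].shape[0]/2/np.tan(np.radians(s['fov_y'])/2); return f
def ray(s,u,v):
    f=K(s); d=np.array([(u-s['cx'])/f,(v-s['cy'])/f]); p=d.copy()
    for _ in range(20): p=d/(1+s['k1']*(p@p))
    E=np.array(s['extrinsics']); return E[:3,3],E[:3,:3]@np.array([p[0],p[1],1.])
def onz(s,u,v,z):
    o,d=ray(s,u,v); return o+d*(z-o[2])/d[2]
def proj(s,P):
    E=np.array(s['extrinsics']); c=E[:3,:3].T@(np.array(P)-E[:3,3]); p=c[:2]/c[2]; p=p*(1+s['k1']*(p@p)); f=K(s)
    return p*f+[s['cx'],s['cy']]
def tri(s1,p1,s2,p2):
    A=np.zeros((3,3));b=np.zeros(3)
    for s,p in((s1,p1),(s2,p2)):
        o,d=ray(s,*p); d=d/np.linalg.norm(d); M=np.eye(3)-np.outer(d,d); A+=M;b+=M@o
    return np.linalg.solve(A,b)
E
python3 - <<'E'
from h import *
for n in('top','side'):
    s=snap(n); print(n,s['fov_y'],s['cx'],s['cy'],s['k1']);print(np.round(s['extrinsics'],3))
    cv2.imwrite(f'pics/{n}0.png',cv2.resize(s['frame'][:,:,::-1],(800,600),interpolation=cv2.INTER_CUBIC))
print(robot.get_state())
E
```

```text
top 50.90867078470286 255.2766760409382 192.102068205613 -0.14072841502146294
[[ 0.024 -0.998  0.058  0.441]
 [-1.    -0.024 -0.011  0.062]
 [ 0.012 -0.057 -0.998  1.356]
 [ 0.     0.     0.     1.   ]]
side 55.64891778148494 251.75989302993443 188.72357142326933 0.00660883141321076
[[ 0.951 -0.168  0.26   0.17 ]
 [-0.31  -0.503  0.807 -1.045]
 [-0.005 -0.848 -0.53   0.839]
 [ 0.     0.     0.     1.   ]]
{'t': 0.1, 'joints': array([-8.09662854e+01,  5.03500368e+00,  7.86139720e+01, -1.68990707e-03,
        9.64620226e+01, -5.90729947e+00]), 'joint_vel': array([-0.08859494, -0.08287033, -0.11916814, -0.05067518, -0.07024793,
       -0.01835351]), 'joint_torque': array([ 1.75449222e-03, -3.41254306e+01, -3.03300977e+01,  7.18504982e-02,
        3.04224459e-02, -1.02576623e-04]), 'ee_pos': array([ 0.14171236, -0.53093351,  0.20443869]), 'orientation': array([[ 9.66192645e-01,  2.57820988e-01, -3.33127382e-04],
       [ 2.57821147e-01, -9.66190775e-01,  1.90865244e-03],
       [ 1.70226054e-04, -1.93001323e-03, -9.99998123e-01]]), 'force': array([-0.78944318,  0.30571321, -0.16745529]), 'wrist_torque': array([-0.02663569,  0.02946625,  0.00867556]), 'grip_force': 0.0, 'width': 0.9976183606490356}
```

View pics/top0.png

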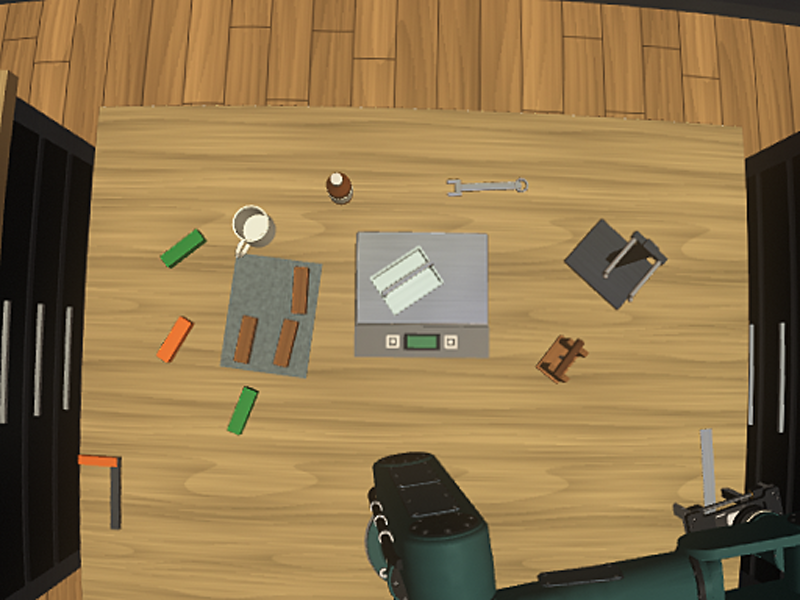

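View pics/side0.png

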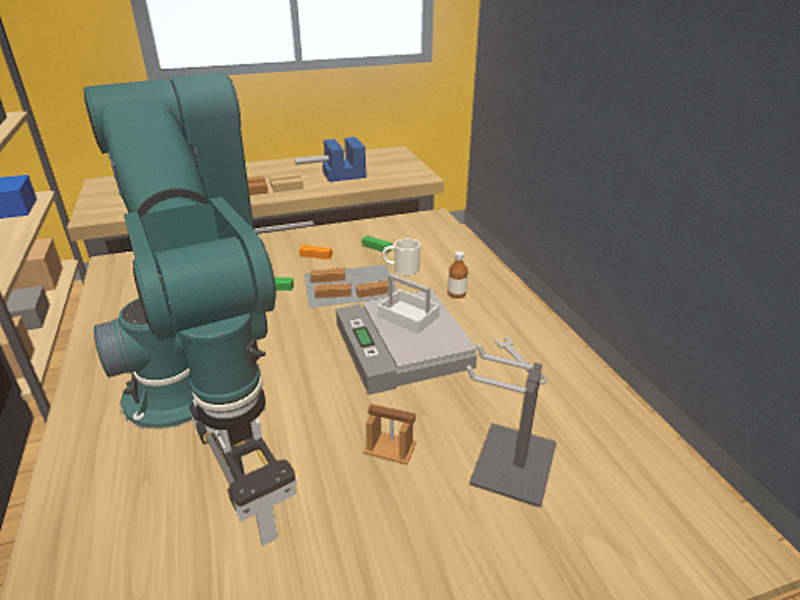

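```bash
cat > comp.py <<'E'
from h import *
def comp(items,name):  # items: (snap,u0,v0,w,h), tiles 400x300 ; grid 2x2, ticks each 10px
    T=[]
    for s,u,v,w,h in items:
        k=min(400/w,300/h); c=cv2.resize(s['frame'][v:v+h,u:u+w,::-1],None,fx=k,fy=k,interpolation=cv2.INTER_CUBIC)
        t=np.zeros((300,400,3),np.uint8); t[:c.shape[0],:c.shape[1]]=c[:300,:400]
        for a in range(-(-u//10)*10,u+w,10):
            x=int((a-u+.5)*k); cv2.line(t,(x,0),(x,5),(0,0,255),1); cv2.putText(t,str(a),(x+1,14),0,.32,(0,0,255),1)
        for a in range(-(-v//10)*10,v+h,10):
            y=int((a-v+.5)*k); cv2.line(t,(0,y),(5,y),(0,0,255),1); cv2.putText(t,str(a),(6,y+4),0,.32,(0,0,255),1)
        T.append(t)
    cv2.imwrite(f'pics/{name}.png',np.vstack([np.hstack(T[:2]),np.hstack(T[2:])]))
E
python3 - <<'E'
from comp import *
t=snap('top');s=snap('side')
comp([(t,220,145,100,75),(t,340,135,100,75),(s,220,165,80,60),(s,225,215,140,105)],'c1')
# blocks
hsv=cv2.cvtColor(t['frame'],cv2.COLOR_RGB2HSV)
for u,v in((299,290),(245,338),(286,342)): print(hsv[int(v/1.5625),int(u/1.5625)], t['frame'][int(v/1.5625),int(u/1.5625)])
m=((hsv[...,0]<14)&(hsv[...,1]>110)&(hsv[...,2]<190)).astype(np.uint8)
m[:,:135]=0;m[:,215:]=0;m[:160]=0;m[245:]=0
n,l,st,c=cv2.connectedComponentsWithStats(m)
for i in range(1,n):
    if st[i,4]<30: continue
    pts=np.argwhere(l==i)[:,::-1]
    W=np.array([onz(t,u,v,.028)[:2] for u,v in pts],np.float32)
    r=cv2.minAreaRect(W*1000); print(st[i,4],np.round(W.mean(0)*1000),r)
# scale corners top-plate & buttons
for nm,(u,v),z in [('TL',(356,233),.06),('TR',(488,233),.06),('BL',(356,325),.06),('BR',(488,325),.06),('zero',(393,342),.052),('rec',(451,342),.052)]:
    print(nm,np.round(onz(t,u/1.5625-.2,v/1.5625-.2,z)*1000))
E
```

```text
[ 14 152 141] [141  96  57]
[ 14 157 140] [140  93  54]
[ 14 155 135] [135  91  53]
41 [530. 246.] ((530.1605224609375, 249.35787963867188), (14.360169410705566, 86.16437530517578), 88.05579376220703)
46 [431. 357.] ((424.97662353515625, 360.358642578125), (9.795223236083984, 95.28056335449219), 78.65704345703125)
49 [422. 271.] ((422.1353454589844, 272.1855773925781), (7.241378307342529, 91.79122161865234), 77.60509490966797)
TL [654. 140.  60.]
TR [ 661. -135.   60.]
BL [463. 135.  60.]
BR [ 470. -137.   60.]
zero [430.  58.  52.]
rec [433. -62.  52.]
```

View pics/c1.png

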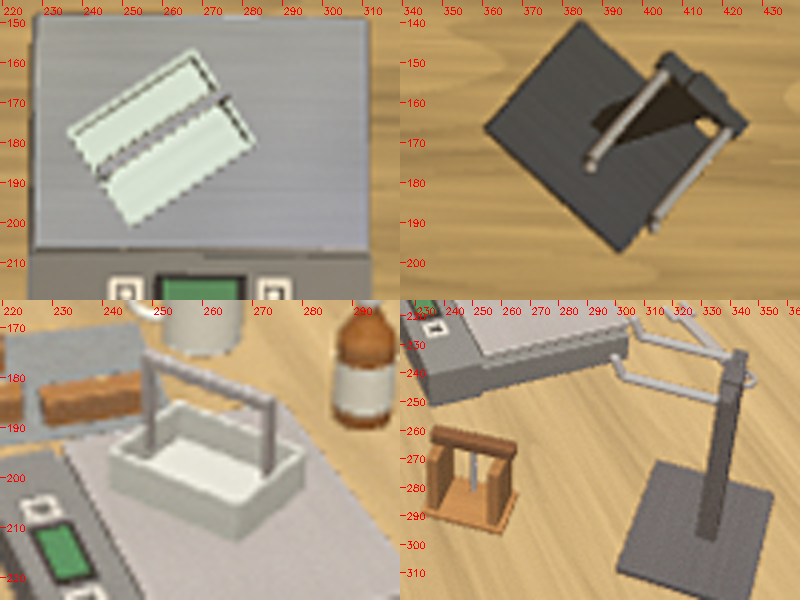

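Run:
```python
from comp import *
t=snap('top');s=snap('side')
P=lambda *a:print(a[0],*[np.round(x*1000,1) for x in a[1:]])
P('pan bar top',onz(t,245,188.5,.162),onz(t,276,169.5,.162))
P('pan tri',tri(t,(244.5,188.5),s,(249.1,175.5)),tri(t,(275.5,169.5),s,(274,184.5)))
P('tipA',onz(t,387,175.5,.23),tri(t,(387,175.5),s,(306.8,221)))
P('tipB',onz(t,402.7,191.5,.23),tri(t,(402.7,191.5),s,(299.7,235)))
for c in((360.7,166.7),(385.3,140),(394.5,197)): P('plate',onz(t,*c,.012))
P('baseA',onz(t,405.2,152.5,.21));P('baseB',onz(t,422.5,167,.21))
# side plate corners
for c in((225+217/2.857,215+272/2.857),(225+258/2.857,215+160/2.857),(225+373/2.857,215+193/2.857)): P('plate side',onz(s,*c,.012))
comp([(t,335,205,52,39),(s,230,255,48,36),(t,235,205,68,30),(s,210,185,60,45)],'c2')
# pan outline at rim z=.095
g=t['frame'].astype(int); hsv=cv2.cvtColor(t['frame'],cv2.COLOR_RGB2HSV)
m=((g[...,1]>g[...,2]+3)&(g.min(2)>150)).astype(np.uint8); m[:,:230]=0;m[:,300:]=0;m[:145]=0;m[207:]=0
ys,xs=np.nonzero(m); W=np.array([onz(t,u,v,.095)[:2]*1000 for u,v in zip(xs,ys)],np.float32); print(cv2.minAreaRect(W),len(W))
```

```text
pan bar top [520.1  79.2 162. ] [579.  -11.7 162. ]
pan tri [521.2  80.5 159.2] [582.7 -11.4 160.7]
tipA [ 562.9 -326.3  230. ] [ 561.9 -326.2  229.3]
tipB [ 518.2 -373.2  230. ] [ 518.1 -373.9  227.9]
plate [ 613.9 -309.2   12. ]
plate [ 709.  -395.9   12. ]
plate [ 513.6 -428.2   12. ]
baseA [ 634.7 -389.   210. ]
baseB [ 593.5 -442.3  210. ]
plate side [ 507.4 -438.7   12. ]
plate side [ 613.6 -314.4   12. ]
plate side [ 707.3 -396.2   12. ]
((564.3299560546875, 19.407791137695312), (173.52587890625, 218.19398498535156), 1.4771766662597656) 1913
```

View pics/c2.png

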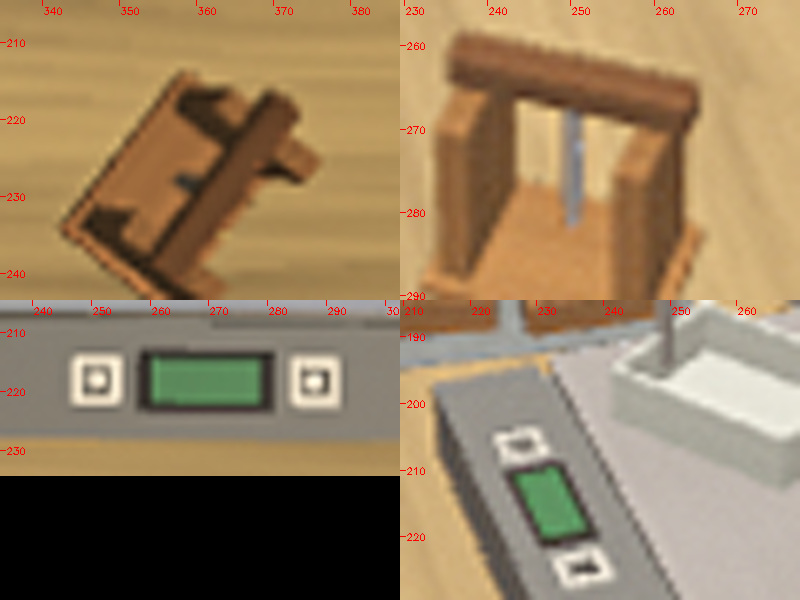

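{"method": "carry_out", "body": {"rows": [[[25, 35, 8], [0, 0, 0.12]], [[50, 70, 16], [0, 0, 0.24]], [[75, 105, 24], [0, 0, 0.36]], [[100, 140, 32], [0, 0, 0.48]], [[125, 175, 40], [0, 0, 0.6]], [[150, 210, 48], [0, 0, 0.72]], [[175, 245, 54], [0, 0, 0.84]], [[200, 280, 54], [0, 0, 0.96]], [[225, 315, 54], [0, 0, 1.08]], [[250, 350, 54], [0, 0, 1.2]]], "claw": 1}}

```text
t: 1.3
ee_pos: [0.3925, -0.1798, 0.2598]
orientation: [[0.105, 0.994, 0.001], [0.994, -0.105, -0.001], [-0.0, 0.001, -1.0]]
force: [0.5, -0.4, 0.3]
width: 1.002
grip_force: 0.0
```

{"method": "carry_out", "body": {"rows": [[[25, 35, 0], [0, 0, 0.12]], [[50, 70, 0], [0, 0, 0.24]], [[75, 105, 0], [0, 0, 0.36]], [[100, 140, 0], [0, 0, 0.48]], [[125, 175, 0], [0, 0, 0.6]], [[150, 210, 0], [0, 0, 0.7]], [[158, 215, 0], [0, 0, 0.7]], [[158, 215, 0], [0, 0, 0.7]]]}}

```text
t: 2.1
ee_pos: [0.5502, 0.0344, 0.2586]
orientation: [[-0.557, 0.83, -0.001], [0.83, 0.557, -0.0], [0.001, -0.001, -1.0]]
force: [-0.1, 0.1, -0.2]
width: 1.002
grip_force: 0.0
```

Run:
```python
from comp import *
st=robot.get_state(); O=st['orientation']; print(st['t'],np.round(st['ee_pos']*1000,1),'yang',np.degrees(np.arctan2(O[1,1],O[0,1])),O[2],st['joints'])
t=snap('top');s=snap('side')
P=lambda *a:print(a[0],*[np.round(x*1000,1) for x in a[1:]])
P('sty top',onz(t,371.6,217.5,.096),onz(t,356,238.3,.096))
f=8.333
e=[(230+62/f-.5,255+42/f-.5),(230+290/f-.5,255+90/f-.5)]
P('sty side',*[onz(s,*x,.092) for x in e])
P('zero',onz(t,251,218.1,.052),onz(s,227.6,205.9,.052),tri(t,(251,218.1),s,(227.6,205.9)))
P('rec',onz(t,288.1,218.4,.052),onz(s,236.9,224.5,.052),tri(t,(288.1,218.4),s,(236.9,224.5)))
comp([(t,230,140,80,60),(s,200,90,120,90),(t,135,155,88,66),(s,190,160,60,45)],'c3')
```

```text
2.1 [550.2  34.4 258.6] yang 33.876381449819434 [ 6.09952339e-04 -1.38768949e-03 -9.99998851e-01] [-2.30290056e+00  5.00657219e+00  7.25463804e+01 -1.91832467e-02
  1.02531854e+02 -3.61834063e+01]
sty top [ 442.3 -322.8   96. ] [ 375.8 -273.2   96. ]
sty side [ 372.3 -270.2   92. ] [ 440.9 -318.2   92. ]
zero [432.1  59.1  52. ] [430.4  63.8  52. ] [430.8  59.4  54.9]
rec [433.8 -60.9  52. ] [432.1 -57.9  52. ] [432.7 -60.4  53.8]
```

View pics/c3.png

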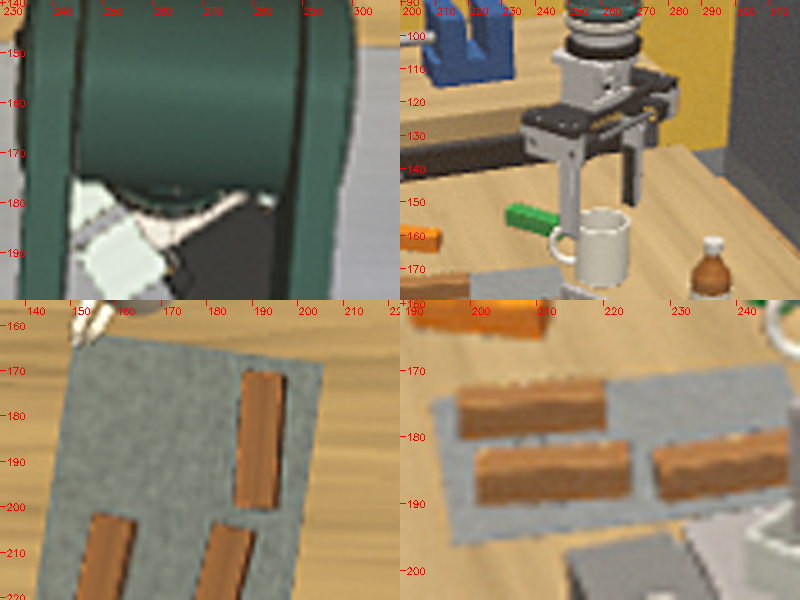

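{"method": "carry_out", "body": {"rows": [[[0, 0, -40], [0, 0, 0]], [[0, 0, -80], [0, 0, 0]], [[0, 0, -110], [0, 0, 0]], [[0, 0, -121], [0, 0, 0]], [[0, 0, -121], [0, 0, 0]]]}}

```text
t: 2.7
ee_pos: [0.5483, 0.0324, 0.1372]
orientation: [[-0.555, 0.832, -0.003], [0.832, 0.555, -0.0], [0.002, -0.003, -1.0]]
force: [-0.4, 0.3, -0.1]
width: 0.995
grip_force: 0.0
```

{"method": "carry_out", "body": {"rows": [[[0, 0, 0], [0, 0, 0]], [[0, 0, 0], [0, 0, 0]], [[0, 0, 0], [0, 0, 0]], [[0, 0, 0], [0, 0, 0]], [[0, 0, 0], [0, 0, 0]], [[0, 0, 0], [0, 0, 0]], [[0, 0, 0], [0, 0, 0]], [[0, 0, 0], [0, 0, 0]]], "claw": -1, "newtons": 30}}

```text
t: 3.5
ee_pos: [0.5498, 0.0336, 0.1384]
orientation: [[-0.556, 0.831, -0.0], [0.831, 0.556, 0.0], [0.0, -0.0, -1.0]]
force: [0.6, -0.0, 0.7]
width: 0.354
grip_force: 0.0
```

{"method": "carry_out", "body": {"rows": [[[0, 0, 15], [0, 0, 0]], [[0, 0, 40], [0, 0, 0]], [[0, 0, 70], [0, 0, 0]], [[0, 0, 95], [0, 0, 0]], [[0, 0, 98], [0, 0, 0]]]}}

```text
t: 4.0
ee_pos: [0.5518, 0.0336, 0.2421]
orientation: [[-0.556, 0.831, 0.009], [0.831, 0.556, -0.0], [-0.005, 0.008, -1.0]]
force: [0.6, 0.2, 0.9]
width: 0.008
grip_force: 0.0
```

{"method": "carry_out", "body": {"rows": [[[-1, 0, 2], [0, 0, 0]], [[-1, 0, 2], [0, 0, 0]], [[-1, 0, 2], [0, 0, 0]], [[-1, 0, 2], [0, 0, 0]], [[-1, 0, 2], [0, 0, 0]], [[-1, 0, 2], [0, 0, 0]], [[-1, 0, 2], [0, 0, 0]], [[-1, 0, 2], [0, 0, 0]], [[-1, 0, 2], [0, 0, 0]], [[-1, 0, 2], [0, 0, 0]]], "claw": 1}}

```text
t: 5.0
ee_pos: [0.5488, 0.0336, 0.2385]
orientation: [[-0.556, 0.831, 0.0], [0.831, 0.556, 0.0], [-0.0, 0.0, -1.0]]
force: [-0.6, -0.7, 0.5]
width: 0.82
grip_force: 0.0
```

Run:
```python
from comp import *
st=robot.get_state(); print(st['ee_pos'],st['width'])
t=snap('top');s=snap('side')
comp([(t,230,140,80,60),(s,200,120,120,90),(t,135,155,88,66),(s,220,165,60,45)],'c4')
```

```text
[0.54883057 0.03358082 0.23854653] 0.8197083526204263
```

View pics/c4.png

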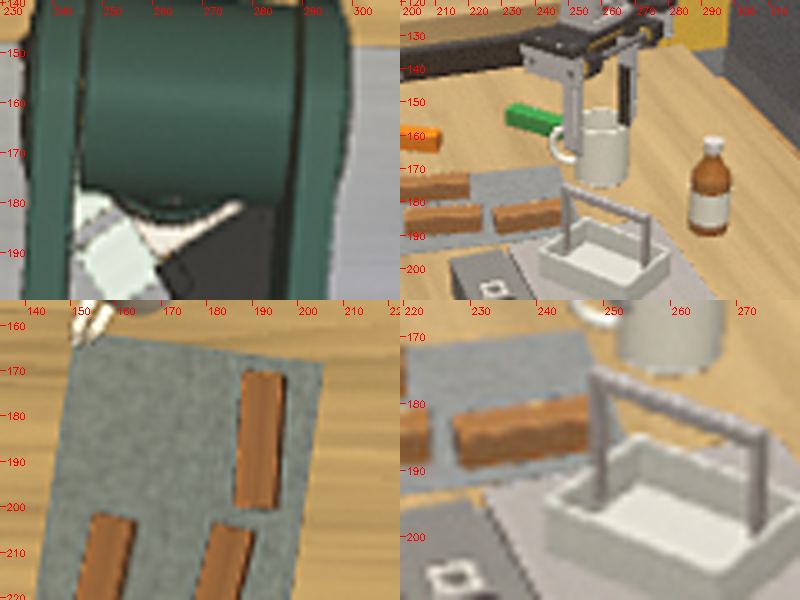

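The pan has not moved: its bar still runs from about (249,175) to (274,184) in the side view. I lifted before the fingers had shut, so I'm retrying with a longer close.

{"method": "carry_out", "body": {"rows": [[[0, 0, -40], [0, 0, 0]], [[0, 0, -80], [0, 0, 0]], [[0, 0, -101], [0, 0, 0]], [[0, 0, -101], [0, 0, 0]], [[0, 0, -101], [0, 0, 0]]]}}

```text
t: 5.6
ee_pos: [0.549, 0.0336, 0.138]
orientation: [[-0.556, 0.831, 0.0], [0.831, 0.556, 0.0], [-0.0, 0.0, -1.0]]
force: [1.4, -0.8, 0.3]
width: 0.998
grip_force: 0.0
```

{"method": "carry_out", "body": {"rows": [[[0, 0, 0], [0, 0, 0]], [[0, 0, 0], [0, 0, 0]], [[0, 0, 0], [0, 0, 0]], [[0, 0, 0], [0, 0, 0]], [[0, 0, 0], [0, 0, 0]], [[0, 0, 0], [0, 0, 0]], [[0, 0, 0], [0, 0, 0]], [[0, 0, 0], [0, 0, 0]], [[0, 0, 0], [0, 0, 0]], [[0, 0, 0], [0, 0, 0]]], "claw": -1, "newtons": 30}}

```text
t: 6.6
ee_pos: [0.5495, 0.0339, 0.1378]
orientation: [[-0.556, 0.831, 0.002], [0.831, 0.556, 0.001], [-0.0, 0.002, -1.0]]
force: [3.1, 1.2, 1.5]
width: 0.184
grip_force: 1.1
```

{"method": "carry_out", "body": {"rows": [[[0, 0, 0], [0, 0, 0]], [[0, 0, 0], [0, 0, 0]], [[0, 0, 0], [0, 0, 0]], [[0, 0, 0], [0, 0, 0]], [[0, 0, 0], [0, 0, 0]]]}}

```text
t: 7.1
ee_pos: [0.5483, 0.0334, 0.1369]
orientation: [[-0.556, 0.831, -0.002], [0.831, 0.556, -0.0], [0.001, -0.001, -1.0]]
force: [0.1, 0.2, -1.5]
width: 0.099
grip_force: 30.0
```

{"method": "carry_out", "body": {"rows": [[[0, 0, 15], [0, 0, 0]], [[0, 0, 40], [0, 0, 0]], [[0, 0, 70], [0, 0, 0]], [[0, 0, 95], [0, 0, 0]], [[0, 0, 97], [0, 0, 0]], [[0, 0, 97], [0, 0, 0]]]}}

```text
t: 7.7
ee_pos: [0.5491, 0.0335, 0.2353]
orientation: [[-0.556, 0.831, 0.002], [0.831, 0.556, -0.0], [-0.001, 0.001, -1.0]]
force: [0.3, 0.4, -3.3]
width: 0.102
grip_force: 30.0
```

{"method": "carry_out", "body": {"rows": [[[-6, -30, 0], [0, 0, -0.14]], [[-14, -65, 0], [0, 0, -0.28]], [[-20, -100, 0], [0, 0, -0.42]], [[-28, -135, 0], [0, 0, -0.56]], [[-35, -170, 0], [0, 0, -0.7]], [[-42, -205, 0], [0, 0, -0.84]], [[-49, -240, 0], [0, 0, -0.98]], [[-56, -275, 0], [0, 0, -1.12]], [[-64, -310, 0], [0, 0, -1.25]], [[-69, -328, 0], [0, 0, -1.339]]]}}

```text
t: 8.7
ee_pos: [0.4779, -0.2966, 0.2314]
orientation: [[0.686, 0.727, -0.005], [0.727, -0.686, 0.002], [-0.002, -0.005, -1.0]]
force: [1.0, 1.3, -2.4]
width: 0.105
grip_force: 30.0
```

{"method": "carry_out", "body": {"rows": [[[0, 0, 0], [0, 0, 0]], [[0, 0, 0], [0, 0, 0]], [[0, 0, 0], [0, 0, 0]], [[0, 0, 0], [0, 0, 0]]]}}

```text
t: 9.1
ee_pos: [0.4801, -0.2931, 0.2343]
orientation: [[0.679, 0.734, -0.0], [0.734, -0.679, 0.001], [0.0, -0.001, -1.0]]
force: [0.8, 0.1, -2.6]
width: 0.103
grip_force: 30.0
```

Run:
```python
from comp import *
st=robot.get_state(); O=st['orientation']; print(st['ee_pos'],np.degrees(np.arctan2(O[1,1],O[0,1])))
t=snap('top');s=snap('side')
comp([(t,340,130,100,75),(s,230,160,160,120),(t,320,160,60,45),(s,250,190,80,60)],'c5')
```

```text
[ 0.48014472 -0.29309292  0.23427106] -42.77188879894887
```

View pics/c5.png

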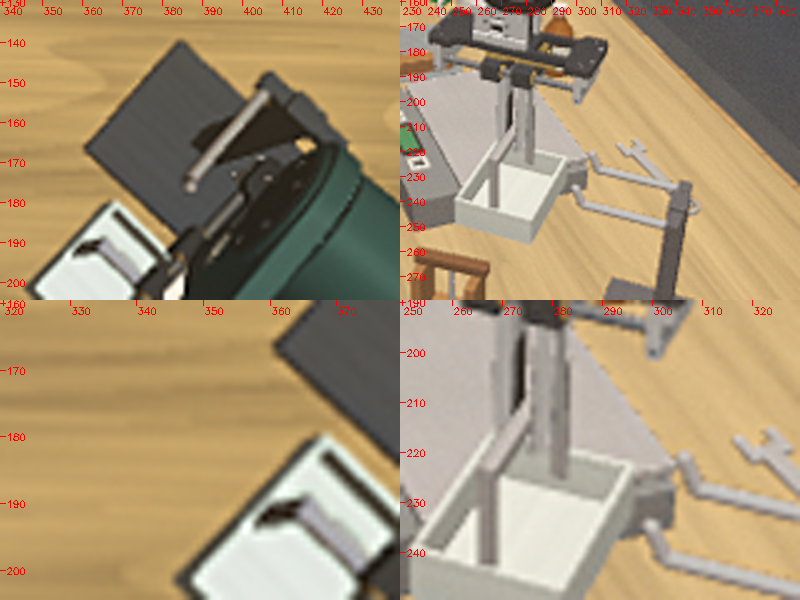

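{"method": "carry_out", "body": {"rows": [[[10, -9, 0], [0, 0, 0]], [[22, -20, 0], [0, 0, 0]], [[34, -31, 0], [0, 0, 0]], [[46, -43, 0], [0, 0, 0]], [[58, -54, 0], [0, 0, 0]], [[70, -65, 0], [0, 0, 0]], [[80, -74, 0], [0, 0, 0]], [[86, -80, 0], [0, 0, 0]], [[86, -80, 0], [0, 0, 0]], [[86, -80, 0], [0, 0, 0]]]}}

```text
t: 10.2
ee_pos: [0.5657, -0.3739, 0.2344]
orientation: [[0.681, 0.733, -0.001], [0.733, -0.681, 0.0], [-0.0, -0.001, -1.0]]
force: [-0.6, -0.2, -3.0]
width: 0.102
grip_force: 30.0
```

{"method": "carry_out", "body": {"rows": [[[0, 0, -8], [0, 0, 0]], [[0, 0, -16], [0, 0, 0]], [[0, 0, -24], [0, 0, 0]], [[0, 0, -29], [0, 0, 0]], [[0, 0, -29], [0, 0, 0]], [[0, 0, -29], [0, 0, 0]]]}}

```text
t: 10.8
ee_pos: [0.5657, -0.3744, 0.2053]
orientation: [[0.681, 0.732, -0.0], [0.732, -0.681, 0.0], [-0.0, -0.0, -1.0]]
force: [-0.1, -0.4, -3.7]
width: 0.102
grip_force: 30.0
```

Run:
```python
from comp import *
st=robot.get_state(); O=st['orientation']; print(st['ee_pos'],st['force'])
t=snap('top');s=snap('side')
comp([(t,340,130,100,75),(s,230,160,160,120),(t,370,140,60,45),(s,280,190,80,60)],'c6')
```

```text
[ 0.56571095 -0.37435028  0.20527576] [-0.12003174 -0.41069739 -3.73384744]
```

View pics/c6.png

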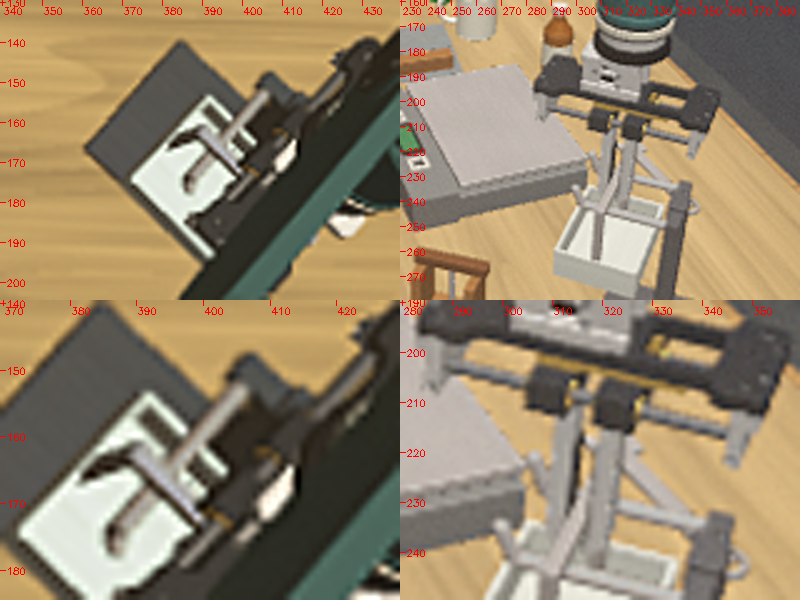

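The bar (side view, around (315,225)) lies over both prongs between the tips and the post. I'll lower it to contact.

{"method": "carry_out", "body": {"rows": [[[0, 0, -2], [0, 0, 0]], [[0, 0, -4], [0, 0, 0]], [[0, 0, -5], [0, 0, 0]], [[0, 0, -5], [0, 0, 0]], [[0, 0, -5], [0, 0, 0]]]}}

```text
t: 11.4
ee_pos: [0.566, -0.3745, 0.2012]
orientation: [[0.681, 0.732, 0.001], [0.732, -0.681, -0.001], [0.0, 0.001, -1.0]]
force: [-0.1, 0.5, -0.2]
width: 0.106
grip_force: 30.0
```

{"method": "carry_out", "body": {"rows": [[[0, 0, 0], [0, 0, 0]], [[0, 0, 0], [0, 0, 0]], [[0, 0, 0], [0, 0, 0]], [[0, 0, 0], [0, 0, 0]], [[0, 0, 0], [0, 0, 0]], [[0, 0, 0], [0, 0, 0]], [[0, 0, 0], [0, 0, 0]], [[0, 0, 0], [0, 0, 0]]], "claw": -0.3}}

```text
t: 12.2
ee_pos: [0.5658, -0.3744, 0.2005]
orientation: [[0.681, 0.732, 0.0], [0.732, -0.681, -0.0], [-0.0, 0.0, -1.0]]
force: [0.2, 0.4, 0.2]
width: 0.351
grip_force: 0.0
```

{"method": "carry_out", "body": {"rows": [[[0, 0, 10], [0, 0, 0]], [[0, 0, 30], [0, 0, 0]], [[0, 0, 60], [0, 0, 0]], [[0, 0, 85], [0, 0, 0]], [[-30, 10, 85], [0, 0, 0]], [[-65, 25, 85], [0, 0, 0]], [[-100, 40, 85], [0, 0, 0]], [[-130, 60, 85], [0, 0, 0]], [[-158, 77, 85], [0, 0, 0]], [[-158, 77, 85], [0, 0, 0]]]}}

```text
t: 13.2
ee_pos: [0.4055, -0.2958, 0.2877]
orientation: [[0.681, 0.732, 0.002], [0.732, -0.681, -0.002], [-0.0, 0.002, -1.0]]
force: [-0.3, -0.4, -0.5]
width: 0.349
grip_force: 0.0
```

Run:
```python
from comp import *
st=robot.get_state(); O=st['orientation']; print(st['ee_pos'],np.degrees(np.arctan2(O[1,1],O[0,1])),st['joints'],st['force'])
t=snap('top');s=snap('side')
comp([(t,335,130,100,75),(s,230,160,160,120),(t,335,205,52,39),(s,230,255,48,36)],'c7')
```

```text
[ 0.40549292 -0.29581793  0.28774241] -42.94347193761158 [-4.25764788e+01 -1.35400248e+00  7.58119080e+01 -1.47529717e-02
  1.05404717e+02  3.63073134e-01] [-0.32410941 -0.35602677 -0.45194338]
```

View pics/c7.png

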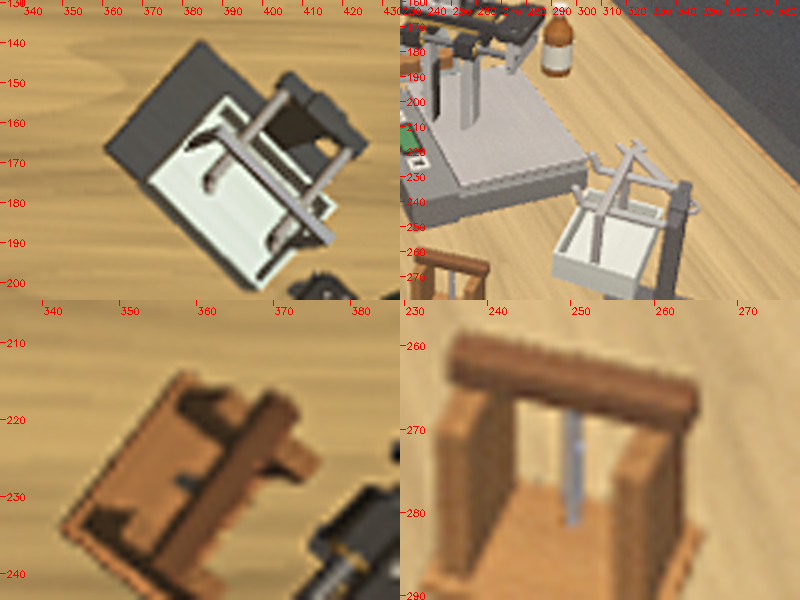

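Run:
```python
from comp import *
t=snap('top');s=snap('side')
for nm,im,(u0,v0,w,h),z in (('top',t,(345,208,36,36),.096),('side',s,(232,256,40,20),None)):
    hsv=cv2.cvtColor(im['frame'],cv2.COLOR_RGB2HSV).astype(int); f=im['frame'].astype(int)
    m=np.zeros(f.shape[:2],np.uint8)
    if nm=='top':
        m[v0:v0+h,u0:u0+w]=((f[...,0]>70)&(f[...,0]<135)&(f[...,0]-f[...,2]>25))[v0:v0+h,u0:u0+w]
    else:
        m[v0:v0+h,u0:u0+w]=((f[...,0]>70)&(f[...,0]<138)&(f[...,0]-f[...,2]>25))[v0:v0+h,u0:u0+w]
    m=cv2.morphologyEx(m,cv2.MORPH_OPEN,np.ones((3,3)))
    n,l,st,c=cv2.connectedComponentsWithStats(m); i=1+st[1:,4].argmax()
    pts=np.argwhere(l==i)[:,::-1]; r=cv2.minAreaRect(pts.astype(np.float32)); print(nm,st[i],c[i],r)
    if z:
        W=np.array([onz(im,*p,z)[:2]*1000 for p in pts],np.float32); print(W.mean(0),cv2.minAreaRect(W)); mm=np.cov(W.T); w,V=np.linalg.eigh(mm); print(np.degrees(np.arctan2(*V[::-1,1])),w)
        for r_ in range(v0,v0+h): print(r_,''.join('#' if l[r_,q]==i else '.' for q in range(u0,u0+w)))
# base plate of stand edges in top (tile scale 7.69)
g=lambda x,y:onz(t,335+x/7.69-.5,205+y/7.69-.5,.008)[:2]*1000
a,b=g(62,235),g(187,75); print('base',a,b,np.degrees(np.arctan2(*(b-a)[::-1])),np.hypot(*(b-a)))
f=8.333
for p in((170,222),(172,115)): print(proj(t,[.409,-.298,.02]),proj(s,[.409,-.298,.02]),'seen tip side',230+p[0]/f-.5,255+p[1]/f-.5)
```

```text
top [356 218  17  24 123] [363.90243902 229.32520325] ((364.0543518066406, 229.19358825683594), (5.047255992889404, 27.45089340209961), 34.508522033691406)
[ 404.49054 -298.3019 ] ((405.0127868652344, -298.8744812011719), (16.20259666442871, 87.39523315429688), 55.690216064453125)
145.0626825765167 [ 17.97796248 621.4496327 ]Traceback (most recent call last):
  File "<stdin>", line 15, in <module>
TypeError: only integer scalar arrays can be converted to a scalar index
```

{"method": "carry_out", "body": {"rows": [[[0, 0, 0], [0, 0, 0.145]], [[0, 0, 0], [0, 0, 0.29]], [[0, 0, 0], [0, 0, 0.435]], [[0, 0, 0], [0, 0, 0.58]], [[0, 0, 0], [0, 0, 0.725]], [[0, 0, 0], [0, 0, 0.87]], [[0, 0, 0], [0, 0, 1.015]], [[0, 0, 0], [0, 0, 1.16]], [[0, 0, 0], [0, 0, 1.305]], [[0, 0, 0], [0, 0, 1.45]]], "claw": 0.2}}

```text
t: 14.4
ee_pos: [0.4089, -0.2981, 0.285]
orientation: [[-0.65, 0.76, -0.001], [0.76, 0.65, 0.001], [0.001, 0.0, -1.0]]
force: [-0.2, -0.7, 0.3]
width: 0.601
grip_force: 0.0
```

{"method": "carry_out", "body": {"rows": [[[0, 0, -20], [0, 0, 0.145]], [[0, 0, -50], [0, 0, 0.259]], [[0, 0, -90], [0, 0, 0.259]], [[0, 0, -120], [0, 0, 0.259]], [[0, 0, -120], [0, 0, 0.259]], [[0, 0, -120], [0, 0, 0.259]]]}}

```text
t: 15.0
ee_pos: [0.4084, -0.2978, 0.1655]
orientation: [[-0.819, 0.573, -0.001], [0.573, 0.819, 0.001], [0.001, 0.0, -1.0]]
force: [-0.2, -0.2, 0.7]
width: 0.599
grip_force: 0.0
```

{"method": "carry_out", "body": {"rows": [[[-3, 0, -30], [0, 0, 0]], [[-3, 0, -60], [0, 0, 0]], [[-3, 0, -85], [0, 0, 0]], [[-3, 0, -96], [0, 0, 0]], [[-3, 0, -96], [0, 0, 0]]]}}

```text
t: 15.5
ee_pos: [0.4052, -0.2977, 0.0698]
orientation: [[-0.819, 0.573, -0.0], [0.573, 0.819, 0.0], [0.0, 0.0, -1.0]]
force: [-0.2, -0.2, 0.4]
width: 0.598
grip_force: 0.0
```

{"method": "carry_out", "body": {"rows": [[[0, 0, 0], [0, 0, 0]], [[0, 0, 0], [0, 0, 0]], [[0, 0, 0], [0, 0, 0]], [[0, 0, 0], [0, 0, 0]], [[0, 0, 0], [0, 0, 0]], [[0, 0, 0], [0, 0, 0]], [[0, 0, 0], [0, 0, 0]], [[0, 0, 0], [0, 0, 0]], [[0, 0, 0], [0, 0, 0]], [[0, 0, 0], [0, 0, 0]]], "claw": -1, "newtons": 40}}

```text
t: 16.5
ee_pos: [0.4049, -0.2976, 0.0698]
orientation: [[-0.819, 0.574, 0.0], [0.574, 0.819, -0.0], [-0.0, -0.0, -1.0]]
force: [-0.1, 0.0, 2.7]
width: 0.17
grip_force: 40.0
```

Run:
```python
from comp import *
st=robot.get_state(); print(st['ee_pos'],st['width'],st['grip_force'],st['force'])
```

```text
[ 0.40490867 -0.29755227  0.06982785] 0.17008326502017898 39.99244809150696 [-1.23300930e-01  1.20701077e-04  2.66829476e+00]
```

{"method": "carry_out", "body": {"rows": [[[0, 0, 20], [0, 0, 0]], [[0, 0, 50], [0, 0, 0]], [[0, 0, 85], [0, 0, 0]], [[3, 30, 105], [0, 0, 0]], [[6, 70, 110], [0, 0, 0]], [[9, 110, 110], [0, 0, 0]], [[12, 150, 110], [0, 0, 0]], [[15, 190, 110], [0, 0, 0]], [[18, 230, 110], [0, 0, 0]], [[21, 270, 110], [0, 0, 0]]]}}

```text
t: 17.5
ee_pos: [0.4253, -0.0258, 0.1788]
orientation: [[-0.819, 0.574, -0.001], [0.574, 0.819, 0.0], [0.001, -0.0, -1.0]]
force: [0.6, 0.3, -0.0]
width: 0.165
grip_force: 40.0
```

{"method": "carry_out", "body": {"rows": [[[3, 40, 0], [0, 0, 0]], [[5, 75, 0], [0, 0, 0]], [[5, 87, -20], [0, 0, 0]], [[5, 87, -38], [0, 0, 0]], [[5, 87, -38], [0, 0, 0]], [[5, 87, -38], [0, 0, 0]], [[5, 87, -38], [0, 0, 0]]]}}

```text
t: 18.2
ee_pos: [0.4314, 0.0592, 0.1424]
orientation: [[-0.819, 0.574, 0.001], [0.574, 0.819, 0.0], [-0.001, 0.001, -1.0]]
force: [-0.5, -0.4, -0.1]
width: 0.16
grip_force: 40.0
```

Run:
```python
from comp import *
st=robot.get_state(); print(st['ee_pos'],st['width'],st['grip_force'],st['force'])
t=snap('top');s=snap('side')
comp([(t,225,180,80,60),(s,205,170,60,45),(t,242,205,28,21),(s,215,190,28,21)],'c8')
```

```text
[0.43139517 0.05923902 0.14239057] 0.16028167520782702 39.991722106933594 [-0.52105289 -0.44264961 -0.06487576]
```

View pics/c8.png

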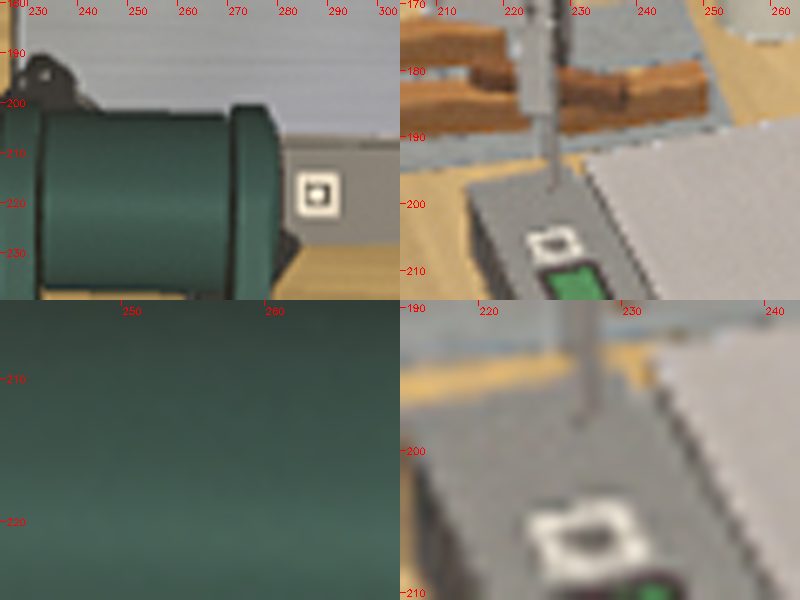

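Run:
```python
from comp import *
s=snap('side')
print('pred tip px',proj(s,[.4314,.0592,.0926]))
print('tip seen',onz(s,227.6,197.9,.0926)*1000,'rim',onz(s,227.65,206.3,.052)*1000)
f=s['frame'].astype(int)
for v in range(192,212): print(v,' '.join('%3d'%x for x in f[v,218:240].sum(1)//3))
g=f.min(2)  # pale rims
for (u0,u1,v0,v1) in((221,236,200,211),(231,245,219,231)):
    w=np.clip(g[v0:v1,u0:u1]-140,0,60)/60.; yy,xx=np.mgrid[v0:v1,u0:u1]
    print('rim wc',(w*xx).sum()/w.sum(),(w*yy).sum()/w.sum(),w.sum())
```

```text
pred tip px [227.73651063 197.55570012]
tip seen [430.32214643  57.10941613  92.6       ] rim [429.9185757   61.17038608  52.        ]
192 149 150 150 151 154 156 158 158 133 129 121 149 147 138 141 140 127 147 151 180 178 175
193 151 148 147 152 143 144 145 158 121 125 125 146 157 164 176 176 173 175 175 178 181 179
194 151 151 155 168 168 168 167 170 150 136 122 146 161 166 147 180 185 178 180 178 178 176
195 171 171 171 172 167 161 160 154 149 133 122 141 141 165 137 182 184 180 177 178 177 180
196 163 160 158 149 143 142 138 139 139 135 118 133 132 162 146 120 176 181 178 177 177 176
197 143 142 138 136 137 139 136 140 141 136 116 134 136 144 139 109 168 184 177 177 175 174
198 135 134 139 139 138 138 139 136 140 119 129 140 138 141 139 135 112 175 183 179 178 175
199 139 138 139 140 137 141 139 140 137 135 137 139 140 137 137 141 113 141 178 182 174 176
200 142 139 137 139 136 139 138 137 139 139 137 139 139 141 138 140 136  93 173 182 180 177
201 141 137 141 138 138 138 138 140 138 138 139 139 141 134 141 137 141 113 141 178 179 174
202 143 139 140 139 137 139 139 138 139 140 1
[... 301 characters left out ...]
8 139 140 133 123 177
206  77 136 140 140 141 132 186 197 142 117 106 109 183 186 144 136 138 136 142 137 114 168
207  72 112 138 140 139 136 137 216 181 147 121 144 188 229 173 136 140 141 140 139 135 115
208  71 105 136 143 138 140 128 192 204 215 193 191 181 177 154 145 144 141 143 141 140 114
209  74  82 116 139 142 138 135 167 166 169 165 136 121  94  81  74  99 136 142 138 141 135
210  78  76 104 136 143 139 140 120  94  78  77  66  76  73  95  83  60 134 143 140 141 141
211  71  74  82 134 145 140 143 108  56  68  96 103 104 102 107 108  63  99 139 140 140 142
rim wc 227.6988636363636 206.33035714285714 20.533333333333335
rim wc 236.98072289156627 224.74638554216867 27.666666666666668
```

Run:
```python
from comp import *
t=snap('top')
a,b=[onz(t,*p,.227)[:2]*1000 for p in((388.25,162),(416.5,189.5))]
d=(b-a)/np.linalg.norm(b-a); n=np.array([-d[1],d[0]]); print('bar',a,b,'TCP offset normal',n,(np.array([565.8,-374.4])-a)@n)
im=cv2.imread('pics/top0.png').astype(int).min(2)
for nm,(u0,u1,v0,v1) in(('zero',(380,405,330,355)),('rec',(440,464,330,355))):
    w=np.clip(im[v0:v1,u0:u1]-140,0,60)/60.; yy,xx=np.mgrid[v0:v1,u0:u1]
    u,v=(w*xx).sum()/w.sum(),(w*yy).sum()/w.sum(); u=(u+.5)/1.5625-.5; v=(v+.5)/1.5625-.5
    print(nm,u,v,onz(t,u,v,.052)*1000)
```

```text
bar [ 602.35187176 -331.15629491] [ 525.19845384 -416.12696631] TCP offset normal [ 0.74034173 -0.67223071] 2.008870661376998
zero 251.0262407531944 218.02825823806324 [432.30460962  59.00177596  52.        ]
rec 288.0390117947083 218.38061204972902 [433.90618998 -60.71449963  52.        ]
```

{"method": "carry_out", "body": {"rows": [[[1, 0.5, -15], [0, 0, 0]], [[1, 0.5, -30], [0, 0, 0]], [[1, 0.5, -38], [0, 0, 0]], [[1, 0.5, -41], [0, 0, 0]], [[1, 0.5, -43], [0, 0, 0]], [[1, 0.5, -43], [0, 0, 0]], [[1, 0.5, -43], [0, 0, 0]]]}}

```text
t: 19.1
ee_pos: [0.4322, 0.0601, 0.0991]
orientation: [[-0.819, 0.574, 0.001], [0.574, 0.819, 0.0], [-0.001, 0.001, -1.0]]
force: [-0.5, -0.8, -0.7]
width: 0.171
grip_force: 40.0
```

Run:
```python
from comp import *
F=[]
for i in range(4):
    s=snap('side'); st=robot.get_state(); F.append(st['force'])
print(st['t'],st['ee_pos'],np.mean(F,0),np.std(F,0)); f=s['frame'].astype(int)
for v in range(196,212): print(v,' '.join('%3d'%x for x in f[v,218:240].sum(1)//3))
print(proj(s,[.4324,.0597,.0496]))
```

```text
19.3 [0.43208886 0.06009994 0.09890727] [-0.12101668  0.36620367 -0.5750636 ] [0.43877774 0.881146   0.38205934]
196 163 163 155 149 143 151 145 153 157 162 115 122 135 159 146 103 173 158 147 120 100 169
197 142 140 140 138 136 140 132 118 128 124 116 127 139 149 143 115 174 187 183 175 170 180
198 135 139 134 137 138 140 137 134 134 132 127 136 140 140 140 138 111 177 184 182 177 179
199 139 139 137 138 137 139 138 139 143 130 126 118 134 141 139 141 111 139 177 181 176 175
200 138 141 140 139 139 135 138 139 141 131 131 115 136 137 139 141 135  94 173 182 178 176
201 142 136 139 139 141 138 139 139 139 133 130 121 136 139 138 137 141 106 138 175 178 175
202 143 138 135 138 141 135 138 140 140 128 129 122 134 139 138 139 142 135 119 181 183 177
203 139 138 141 138 139 138 137 135 138 127 126 121 133 135 139 140 138 141 113 136 178 181
204 133 143 138 140 140 135 133 133 131 123 127 164 183 146 134 138 143 140 135 114 184 183
205 112 138 140 139 137 133 194 223 205 163 136 152 223 170 133 139 137 138 138 133 128 177
206  78 137 142 139 137 134 187 200 146 100 119  97 183 185 147 133 138 135 142 141 109 168
207  74 112 137 143 135 133 137 216 179 146 144 135 189 227 173 139 140 140 136 139 135 114
208  72 103 144 142 142 137 130 196 203 213 197 191 181 179 154 144 144 142 140 138 140 111
209  75  82 108 135 139 140 136 167 166 164 165 139 120  97  81  75 103 138 141 139 137 135
210  70  74 106 138 141 139 140 120  96  78  79  66  72  73  91  79  57 131 145 141 140 142
211  75  77  78 133 143 139 143 107  64  71  98 100 102 103 108 105  64 100 140 140 139 141
[228.40846156 206.91273101]
```

{"method": "carry_out", "body": {"rows": [[[0, 0, -2], [0, 0, 0]], [[0, 0, -4], [0, 0, 0]], [[0, 0, -6], [0, 0, 0]], [[0, 0, -8], [0, 0, 0]], [[0, 0, -9.5], [0, 0, 0]], [[0, 0, -9.5], [0, 0, 0]], [[0, 0, -9.5], [0, 0, 0]]]}}

```text
t: 20.0
ee_pos: [0.4321, 0.0601, 0.0897]
orientation: [[-0.819, 0.573, 0.001], [0.573, 0.819, 0.0], [-0.001, 0.001, -1.0]]
force: [-1.1, 0.6, 5.4]
width: 0.167
grip_force: 40.0
```

{"method": "carry_out", "body": {"rows": [[[0, 0, -0.3], [0, 0, 0]], [[0, 0, -0.3], [0, 0, 0]], [[0, 0, -0.3], [0, 0, 0]], [[0, 0, -0.3], [0, 0, 0]], [[0, 0, -0.3], [0, 0, 0]], [[0, 0, -0.3], [0, 0, 0]], [[0, 0, -0.3], [0, 0, 0]]]}}

```text
t: 20.7
ee_pos: [0.4322, 0.06, 0.0896]
orientation: [[-0.819, 0.574, 0.001], [0.574, 0.819, 0.0], [-0.001, 0.001, -1.0]]
force: [-1.8, -0.1, 6.3]
width: 0.168
grip_force: 40.0
```

{"method": "carry_out", "body": {"rows": [[[0, 0, 10], [0, 0, 0]], [[0, 0, 30], [0, 0, 0]], [[0, 0, 60], [0, 0, 0]], [[0, 0, 90], [0, 0, 0]], [[-3, -40, 90], [0, 0, 0]], [[-6, -80, 90], [0, 0, 0]], [[-9, -120, 90], [0, 0, 0]], [[-12, -160, 90], [0, 0, 0]], [[-15, -200, 90], [0, 0, 0]], [[-18, -240, 90], [0, 0, 0]]]}}

```text
t: 21.7
ee_pos: [0.4132, -0.1813, 0.1783]
orientation: [[-0.819, 0.574, -0.0], [0.574, 0.819, 0.001], [0.001, 0.0, -1.0]]
force: [1.7, 0.2, -1.0]
width: 0.167
grip_force: 40.0
```

{"method": "carry_out", "body": {"rows": [[[-3, -40, 0], [0, 0, 0]], [[-6, -80, 0], [0, 0, 0]], [[-9, -110, 0], [0, 0, 0]], [[-9, -117, 0], [0, 0, 0]], [[-9, -117, 0], [0, 0, 0]]]}}

```text
t: 22.2
ee_pos: [0.4044, -0.2973, 0.1779]
orientation: [[-0.818, 0.575, -0.001], [0.575, 0.818, 0.002], [0.002, 0.001, -1.0]]
force: [0.4, 0.6, -0.3]
width: 0.166
grip_force: 40.0
```

{"method": "carry_out", "body": {"rows": [[[0.5, 0, -30], [0, 0, 0]], [[0.5, 0, -60], [0, 0, 0]], [[0.5, 0, -90], [0, 0, 0]], [[0.5, 0, -102], [0, 0, 0]], [[0.5, 0, -107], [0, 0, 0]], [[0.5, 0, -107.5], [0, 0, 0]], [[0.5, 0, -107.5], [0, 0, 0]]]}}

```text
t: 22.9
ee_pos: [0.4063, -0.2974, 0.0728]
orientation: [[-0.819, 0.573, 0.002], [0.573, 0.819, -0.002], [-0.003, -0.0, -1.0]]
force: [0.3, -0.2, -0.6]
width: 0.164
grip_force: 40.0
```

{"method": "carry_out", "body": {"rows": [[[0, 0, 0], [0, 0, 0]], [[0, 0, 0], [0, 0, 0]], [[0, 0, 0], [0, 0, 0]], [[0, 0, 0], [0, 0, 0]], [[0, 0, 0], [0, 0, 0]], [[0, 0, 0], [0, 0, 0]], [[0, 0, 0], [0, 0, 0]]], "claw": 0.2}}

```text
t: 23.6
ee_pos: [0.4053, -0.2969, 0.0712]
orientation: [[-0.819, 0.574, -0.0], [0.574, 0.819, 0.0], [0.0, 0.0, -1.0]]
force: [0.1, -0.3, 0.8]
width: 0.597
grip_force: 0.0
```

{"method": "carry_out", "body": {"rows": [[[0, 0, 10], [0, 0, 0]], [[0, 0, 30], [0, 0, 0]], [[0, 0, 60], [0, 0, 0]], [[0, 0, 100], [0, 0, 0]], [[0, 0, 140], [0, 0, 0]], [[-20, 40, 160], [0, 0, 0]], [[-40, 85, 160], [0, 0, 0]], [[-50, 130, 160], [0, 0, 0]], [[-50, 180, 160], [0, 0, 0]], [[-50, 230, 160], [0, 0, 0]]]}}

```text
t: 24.6
ee_pos: [0.3547, -0.0655, 0.2324]
orientation: [[-0.818, 0.575, 0.003], [0.575, 0.818, -0.001], [-0.002, 0.001, -1.0]]
force: [0.9, -0.2, 0.5]
width: 0.6
grip_force: 0.0
```

```bash
cat > blk.py <<'E'
from comp import *
def blocks(t,box=(135,160,235,250),z=.028,amin=60):
    hsv=cv2.cvtColor(t['frame'],cv2.COLOR_RGB2HSV).astype(int)
    # red-brown lids darker than bench
    m=((hsv[...,0]<=16)&(hsv[...,1]>130)&(hsv[...,2]<185)).astype(np.uint8)
    q=np.zeros_like(m); u0,v0,u1,v1=box; q[v0:v1,u0:u1]=m[v0:v1,u0:u1]
    n,l,st,c=cv2.connectedComponentsWithStats(q)
    out=[]
    for i in range(1,n):
        if st[i,4]<amin: continue
        pts=np.argwhere(l==i)[:,::-1]; W=np.array([onz(t,*p,z)[:2]*1000 for p in pts],np.float32)
        w,V=np.linalg.eigh(np.cov(W.T)); a=np.degrees(np.arctan2(V[1,1],V[0,1]))%180
        r=cv2.minAreaRect(W); out.append((st[i,4],st[i,:4],np.round(W.mean(0),1),np.round(a,1),np.round(r[0],1),np.round(r[1],1)))
    return out
E
python3 - <<'E'
from blk import *
st=robot.get_state(); O=st['orientation']; print(st['t'],st['ee_pos'],np.degrees(np.arctan2(O[1,1],O[0,1])))
t=snap('top');s=snap('side')
for b in blocks(t): print(b)
comp([(t,120,150,140,105),(s,230,160,160,120),(t,335,205,52,39),(s,230,255,48,36)],'c9')
E
```

```text
24.6 [ 0.35473656 -0.06549749  0.2323518 ] 54.88871439328915
(np.int32(280), array([187, 171,  11,  30], dtype=int32), array([535.8, 257.6], dtype=float32), np.float64(178.4), array([534.7, 257.8]), array([31.7, 97.4]))
(np.int32(280), array([150, 202,  15,  31], dtype=int32), array([427.9, 370.9], dtype=float32), np.float64(169.2), array([427.5, 370.9]), array([31.7, 97.1]))
(np.int32(281), array([175, 204,  16,  31], dtype=int32), array([422.8, 284.1], dtype=float32), np.float64(167.5), array([422.7, 284.1]), array([31.4, 97.4]))
```

View pics/c9.png

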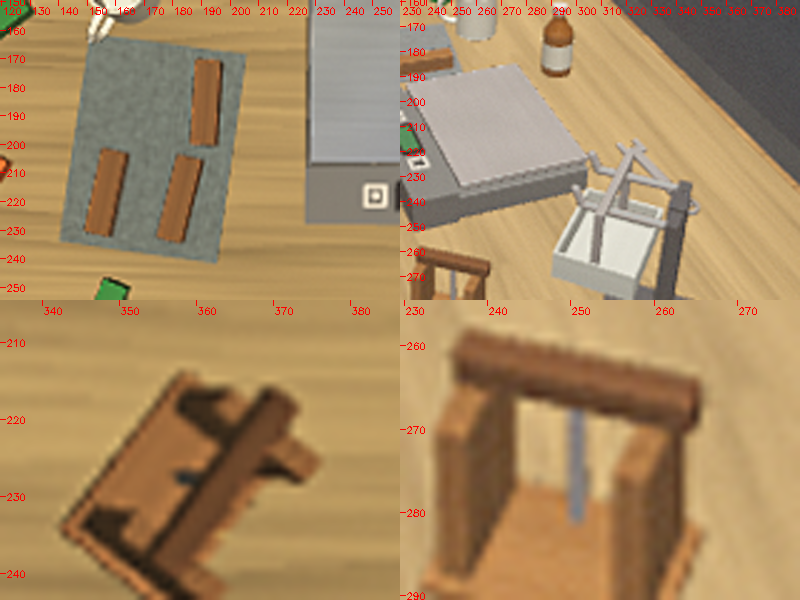

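{"method": "carry_out", "body": {"rows": [[[20, 36, 0], [0, 0, 0.065]], [[40, 72, 0], [0, 0, 0.13]], [[60, 108, 0], [0, 0, 0.195]], [[80, 144, -10], [0, 0, 0.26]], [[100, 180, -20], [0, 0, 0.325]], [[120, 217, -30], [0, 0, 0.39]], [[140, 253, -50], [0, 0, 0.455]], [[160, 289, -70], [0, 0, 0.52]], [[180, 325, -90], [0, 0, 0.585]], [[180, 325, -100], [0, 0, 0.585]]]}}

```text
t: 25.7
ee_pos: [0.5361, 0.2605, 0.1274]
orientation: [[-1.0, 0.022, -0.004], [0.022, 1.0, -0.0], [0.004, -0.001, -1.0]]
force: [-0.2, -0.4, -1.1]
width: 0.604
grip_force: 0.0
```

{"method": "carry_out", "body": {"rows": [[[0, 0, 0], [0, 0, 0]], [[0, 0, 0], [0, 0, 0]], [[0, 0, 0], [0, 0, 0]]]}}

```text
t: 26.0
ee_pos: [0.536, 0.2569, 0.1334]
orientation: [[-1.0, 0.028, 0.003], [0.028, 1.0, 0.001], [-0.003, 0.001, -1.0]]
force: [0.7, -0.2, -0.1]
width: 0.601
grip_force: 0.0
```

Run:
```python
from blk import *
st=robot.get_state(); O=st['orientation']; print(st['t'],st['ee_pos'],np.degrees(np.arctan2(O[1,1],O[0,1])))
for b in blocks(snap('top')): print(b)
```

```text
26.0 [0.53600406 0.25693125 0.13337863] 88.41331341504409
(np.int32(278), array([175, 204,  16,  30], dtype=int32), array([423.3, 284.1], dtype=float32), np.float64(167.1), array([422.7, 284.1]), array([31.4, 97.3]))
```

{"method": "carry_out", "body": {"rows": [[[0, 2, -35], [0, 0, 0]], [[0, 2, -70], [0, 0, 0]], [[0, 2, -100], [0, 0, 0]], [[0, 2, -118], [0, 0, 0]], [[0, 2, -125], [0, 0, 0]], [[0, 2, -125], [0, 0, 0]]]}}

```text
t: 26.65
ee_pos: [0.5352, 0.2595, 0.0064]
orientation: [[-1.0, 0.027, -0.0], [0.027, 1.0, -0.0], [0.0, -0.0, -1.0]]
force: [-0.3, 0.1, 0.4]
width: 0.601
grip_force: 0.0
```

{"method": "carry_out", "body": {"rows": [[[0, 0, 0], [0, 0, 0]], [[0, 0, 0], [0, 0, 0]], [[0, 0, 0], [0, 0, 0]], [[0, 0, 0], [0, 0, 0]], [[0, 0, 0], [0, 0, 0]], [[0, 0, 0], [0, 0, 0]], [[0, 0, 0], [0, 0, 0]]], "claw": -1, "newtons": 30}}

```text
t: 27.35
ee_pos: [0.536, 0.2603, 0.0073]
orientation: [[-1.0, 0.026, 0.002], [0.026, 1.0, 0.001], [-0.002, 0.001, -1.0]]
force: [-0.2, -0.5, 5.8]
width: 0.316
grip_force: 30.0
```

{"method": "carry_out", "body": {"rows": [[[0, 0, 30], [0, 0, 0]], [[0, 0, 70], [0, 0, 0]], [[0, 0, 110], [0, 0, 0]], [[4, -40, 120], [0, 0, 0]], [[8, -85, 120], [0, 0, 0]], [[12, -130, 120], [0, 0, 0]], [[16, -175, 120], [0, 0, 0]], [[20, -220, 120], [0, 0, 0]], [[24, -265, 120], [0, 0, 0]], [[27, -310, 120], [0, 0, 0]]]}}

```text
t: 28.35
ee_pos: [0.5617, -0.0515, 0.125]
orientation: [[-1.0, 0.026, -0.002], [0.026, 1.0, 0.001], [0.002, 0.001, -1.0]]
force: [0.3, 0.3, -0.7]
width: 0.32
grip_force: 30.0
```

{"method": "carry_out", "body": {"rows": [[[0, -28, 0], [0, 0, 0]], [[0, -28, -20], [0, 0, 0]], [[0, -28, -40], [0, 0, 0]], [[0, -28, -53], [0, 0, 0]], [[0, -28, -57], [0, 0, 0]], [[0, -28, -57], [0, 0, 0]], [[0, -28, -57], [0, 0, 0]]]}}

```text
t: 29.05
ee_pos: [0.5629, -0.0776, 0.0698]
orientation: [[-1.0, 0.025, 0.001], [0.025, 1.0, -0.0], [-0.001, -0.0, -1.0]]
force: [0.2, 0.3, -0.9]
width: 0.315
grip_force: 30.0
```

{"method": "carry_out", "body": {"rows": [[[0, 0, -1.5], [0, 0, 0]], [[0, 0, -3], [0, 0, 0]], [[0, 0, -3], [0, 0, 0]]]}}

```text
t: 29.35
ee_pos: [0.563, -0.0778, 0.0673]
orientation: [[-1.0, 0.026, 0.002], [0.026, 1.0, -0.0], [-0.002, -0.0, -1.0]]
force: [0.0, 0.2, 3.3]
width: 0.318
grip_force: 30.0
```

{"method": "carry_out", "body": {"rows": [[[0, 0, 0], [0, 0, 0]], [[0, 0, 0], [0, 0, 0]], [[0, 0, 0], [0, 0, 0]], [[0, 0, 0], [0, 0, 0]], [[0, 0, 0], [0, 0, 0]]], "claw": 0.2}}

```text
t: 29.85
ee_pos: [0.5622, -0.0779, 0.066]
orientation: [[-1.0, 0.026, -0.0], [0.026, 1.0, 0.0], [0.0, 0.0, -1.0]]
force: [0.4, -0.5, 0.2]
width: 0.601
grip_force: 0.0
```

{"method": "carry_out", "body": {"rows": [[[0, 0, 20], [0, 0, 0]], [[0, 0, 60], [0, 0, 0]], [[0, 0, 95], [0, 0, 0]], [[-15, 40, 120], [0, 0, 0]], [[-30, 85, 120], [0, 0, 0]], [[-45, 125, 120], [0, 0, -0.05]], [[-60, 165, 120], [0, 0, -0.1]], [[-75, 200, 120], [0, 0, -0.15]], [[-90, 235, 120], [0, 0, -0.19]]]}}

```text
t: 30.75
ee_pos: [0.4715, 0.1585, 0.1863]
orientation: [[-0.976, 0.216, 0.0], [0.216, 0.976, 0.0], [-0.0, 0.0, -1.0]]
force: [0.8, -0.3, -0.3]
width: 0.601
grip_force: 0.0
```

{"method": "carry_out", "body": {"rows": [[[-20, 45, 0], [0, 0, 0]], [[-40, 90, 0], [0, 0, 0]], [[-49, 128, 0], [0, 0, 0]], [[-49, 128, -40], [0, 0, 0]], [[-49, 128, -60], [0, 0, 0]], [[-49, 128, -60], [0, 0, 0]], [[-49, 128, -60], [0, 0, 0]]]}}

```text
t: 31.45
ee_pos: [0.4234, 0.285, 0.1265]
orientation: [[-0.977, 0.214, -0.0], [0.214, 0.977, -0.0], [0.0, -0.0, -1.0]]
force: [0.4, -0.8, -0.4]
width: 0.603
grip_force: 0.0
```

Run:
```python
from blk import *
st=robot.get_state(); O=st['orientation']; print(st['t'],st['ee_pos'],np.degrees(np.arctan2(O[1,1],O[0,1])))
t=snap('top')
for b in blocks(t): print(b)
for b in blocks(t,(225,140,325,212),.088): print('plat',b)
```

```text
31.45 [0.42336082 0.28504334 0.12648766] 77.62990395280612
plat (np.int32(280), array([290, 163,  11,  31], dtype=int32), array([562.3, -76.7], dtype=float32), np.float64(178.4), array([562.2, -76.8]), array([28.8, 96.8]))
```

{"method": "carry_out", "body": {"rows": [[[0, 1, -35], [0, 0, 0]], [[0, 1, -70], [0, 0, 0]], [[0, 1, -100], [0, 0, 0]], [[0, 1, -119], [0, 0, 0]], [[0, 1, -119], [0, 0, 0]]]}}

```text
t: 32.0
ee_pos: [0.4225, 0.2851, 0.0059]
orientation: [[-0.977, 0.215, -0.003], [0.215, 0.977, -0.002], [0.003, -0.002, -1.0]]
force: [0.2, -0.9, -0.9]
width: 0.599
grip_force: 0.0
```

{"method": "carry_out", "body": {"rows": [[[0, 0, 0], [0, 0, 0]], [[0, 0, 0], [0, 0, 0]], [[0, 0, 0], [0, 0, 0]], [[0, 0, 0], [0, 0, 0]], [[0, 0, 0], [0, 0, 0]], [[0, 0, 0], [0, 0, 0]], [[0, 0, 0], [0, 0, 0]]], "claw": -1}}

```text
t: 32.7
ee_pos: [0.4244, 0.2866, 0.0088]
orientation: [[-0.977, 0.214, 0.003], [0.214, 0.977, 0.001], [-0.002, 0.002, -1.0]]
force: [-0.1, 0.1, 5.4]
width: 0.318
grip_force: 30.0
```

{"method": "carry_out", "body": {"rows": [[[0, 0, 30], [0, 0, 0]], [[0, 0, 70], [0, 0, 0]], [[0, 0, 110], [0, 0, 0]], [[18, -38, 120], [0, 0, 0.03]], [[37, -76, 120], [0, 0, 0.06]], [[56, -115, 120], [0, 0, 0.09]], [[75, -154, 120], [0, 0, 0.12]], [[94, -193, 120], [0, 0, 0.15]], [[115, -235, 120], [0, 0, 0.19]], [[135, -275, 120], [0, 0, 0.19]]]}}

```text
t: 33.7
ee_pos: [0.5584, 0.0094, 0.1265]
orientation: [[-1.0, 0.025, -0.001], [0.025, 1.0, 0.0], [0.001, 0.0, -1.0]]
force: [0.5, -0.3, -0.8]
width: 0.317
grip_force: 30.0
```

{"method": "carry_out", "body": {"rows": [[[4, -11, 0], [0, 0, 0]], [[4, -11, -20], [0, 0, 0]], [[4, -11, -40], [0, 0, 0]], [[4, -11, -53], [0, 0, 0]], [[4, -11, -58], [0, 0, 0]], [[4, -11, -60], [0, 0, 0]], [[4, -11, -60], [0, 0, 0]]]}}

```text
t: 34.4
ee_pos: [0.5618, 0.0008, 0.0687]
orientation: [[-1.0, 0.025, -0.0], [0.025, 1.0, 0.0], [0.0, 0.0, -1.0]]
force: [-2.7, -1.0, 4.5]
width: 0.317
grip_force: 30.0
```

{"method": "carry_out", "body": {"rows": [[[0, 0, 0], [0, 0, 0]], [[0, 0, 0], [0, 0, 0]], [[0, 0, 0], [0, 0, 0]], [[0, 0, 0], [0, 0, 0]], [[0, 0, 0], [0, 0, 0]]], "claw": 0.2}}

```text
t: 34.9
ee_pos: [0.5623, 0.0001, 0.067]
orientation: [[-1.0, 0.026, -0.0], [0.026, 1.0, 0.0], [0.0, 0.0, -1.0]]
force: [0.1, -0.5, -0.2]
width: 0.6
grip_force: 0.0
```

{"method": "carry_out", "body": {"rows": [[[0, 0, 20], [0, 0, 0]], [[0, 0, 60], [0, 0, 0]], [[0, 0, 95], [0, 0, 0]], [[-14, 40, 120], [0, 0, 0]], [[-28, 80, 120], [0, 0, -0.04]], [[-42, 120, 120], [0, 0, -0.08]], [[-56, 160, 120], [0, 0, -0.12]], [[-70, 200, 120], [0, 0, -0.163]], [[-85, 240, 120], [0, 0, -0.163]], [[-100, 280, 120], [0, 0, -0.163]]]}}

```text
t: 35.9
ee_pos: [0.4616, 0.2816, 0.1872]
orientation: [[-0.982, 0.188, 0.0], [0.188, 0.982, 0.0], [-0.0, 0.0, -1.0]]
force: [1.1, -0.1, 0.1]
width: 0.598
grip_force: 0.0
```

{"method": "carry_out", "body": {"rows": [[[-15, 40, 0], [0, 0, 0]], [[-34, 80, 0], [0, 0, 0]], [[-34, 92, -20], [0, 0, 0]], [[-34, 92, -40], [0, 0, 0]], [[-34, 92, -60], [0, 0, 0]], [[-34, 92, -60], [0, 0, 0]], [[-34, 92, -60], [0, 0, 0]]]}}

```text
t: 36.6
ee_pos: [0.4283, 0.372, 0.1272]
orientation: [[-0.982, 0.188, -0.001], [0.188, 0.982, -0.0], [0.001, -0.0, -1.0]]
force: [0.5, -0.1, 0.7]
width: 0.599
grip_force: 0.0
```

Run:
```python
from blk import *
st=robot.get_state(); O=st['orientation']; print(st['t'],st['ee_pos'],np.degrees(np.arctan2(O[1,1],O[0,1])))
t=snap('top')
for b in blocks(t): print(b)
for b in blocks(t,(225,140,325,212),.088): print('plat',b)
```

```text
36.6 [0.42826889 0.37195596 0.12717556] 79.17495372314707
(np.int32(63), array([155, 202,  10,   9], dtype=int32), array([464.7, 363.7], dtype=float32), np.float64(74.0), array([464. , 364.5]), array([31.9, 23. ]))
plat (np.int32(269), array([266, 163,  10,  31], dtype=int32), array([559.6,   0.9], dtype=float32), np.float64(178.5), array([560.2,   1.2]), array([27.6, 96.3]))
plat (np.int32(283), array([290, 163,  11,  31], dtype=int32), array([562. , -76.6], dtype=float32), np.float64(178.1), array([562.2, -76.7]), array([28.8, 96.8]))
```

{"method": "carry_out", "body": {"rows": [[[0, 0, -35], [0, 0, 0]], [[0, 0, -70], [0, 0, 0]], [[0, 0, -100], [0, 0, 0]], [[0, 0, -120], [0, 0, 0]], [[0, 0, -120], [0, 0, 0]]]}}

```text
t: 37.15
ee_pos: [0.4271, 0.3709, 0.0052]
orientation: [[-0.982, 0.188, -0.004], [0.188, 0.982, -0.003], [0.003, -0.003, -1.0]]
force: [-0.4, -1.0, -0.0]
width: 0.597
grip_force: 0.0
```

{"method": "carry_out", "body": {"rows": [[[0, 0, 0], [0, 0, 0]], [[0, 0, 0], [0, 0, 0]], [[0, 0, 0], [0, 0, 0]], [[0, 0, 0], [0, 0, 0]], [[0, 0, 0], [0, 0, 0]], [[0, 0, 0], [0, 0, 0]], [[0, 0, 0], [0, 0, 0]]], "claw": -1}}

```text
t: 37.85
ee_pos: [0.4294, 0.3728, 0.009]
orientation: [[-0.982, 0.188, 0.003], [0.188, 0.982, 0.002], [-0.002, 0.002, -1.0]]
force: [-0.8, 0.2, 5.8]
width: 0.322
grip_force: 30.0
```

{"method": "carry_out", "body": {"rows": [[[0, 0, 30], [0, 0, 0]], [[0, 0, 70], [0, 0, 0]], [[0, 0, 110], [0, 0, 0]], [[18, -38, 120], [0, 0, 0.03]], [[37, -76, 120], [0, 0, 0.06]], [[56, -115, 120], [0, 0, 0.09]], [[75, -154, 120], [0, 0, 0.12]], [[94, -193, 120], [0, 0, 0.163]], [[115, -235, 120], [0, 0, 0.163]], [[134, -275, 120], [0, 0, 0.163]]]}}

```text
t: 38.85
ee_pos: [0.5624, 0.0952, 0.1265]
orientation: [[-1.0, 0.026, -0.001], [0.026, 1.0, -0.0], [0.001, -0.0, -1.0]]
force: [0.4, -0.3, -0.9]
width: 0.316
grip_force: 30.0
```

{"method": "carry_out", "body": {"rows": [[[0, -19, 0], [0, 0, 0]], [[0, -19, -20], [0, 0, 0]], [[0, -19, -40], [0, 0, 0]], [[0, -19, -53], [0, 0, 0]], [[0, -19, -58], [0, 0, 0]], [[0, -19, -60], [0, 0, 0]], [[0, -19, -60], [0, 0, 0]]]}}

```text
t: 39.55
ee_pos: [0.5618, 0.0782, 0.0689]
orientation: [[-1.0, 0.025, -0.0], [0.025, 1.0, -0.0], [0.0, -0.0, -1.0]]
force: [-3.4, -0.8, 5.4]
width: 0.319
grip_force: 30.0
```

{"method": "carry_out", "body": {"rows": [[[0, 0, 0], [0, 0, 0]], [[0, 0, 0], [0, 0, 0]], [[0, 0, 0], [0, 0, 0]], [[0, 0, 0], [0, 0, 0]], [[0, 0, 0], [0, 0, 0]]], "claw": 0.2}}

```text
t: 40.05
ee_pos: [0.5623, 0.0781, 0.067]
orientation: [[-1.0, 0.026, -0.0], [0.026, 1.0, 0.0], [0.0, 0.0, -1.0]]
force: [0.0, -0.6, -0.5]
width: 0.6
grip_force: 0.0
```

{"method": "carry_out", "body": {"rows": [[[0, 0, 20], [0, 0, 0]], [[0, 0, 60], [0, 0, 0]], [[0, 0, 95], [0, 0, 0]], [[-17, -40, 120], [0, 0, -0.08]], [[-34, -80, 120], [0, 0, -0.16]], [[-51, -120, 120], [0, 0, -0.24]], [[-68, -160, 120], [0, 0, -0.32]], [[-85, -200, 120], [0, 0, -0.4]], [[-102, -240, 120], [0, 0, -0.5]], [[-119, -280, 120], [0, 0, -0.586]]]}}

```text
t: 41.05
ee_pos: [0.4424, -0.2033, 0.1873]
orientation: [[-0.817, 0.577, 0.001], [0.577, 0.817, -0.0], [-0.001, 0.0, -1.0]]
force: [0.8, 0.4, 0.8]
width: 0.598
grip_force: 0.0
```

{"method": "carry_out", "body": {"rows": [[[-17, -40, 0], [0, 0, 0]], [[-34, -80, 0], [0, 0, 0]], [[-38, -95, 0], [0, 0, 0]], [[-38, -95, 0], [0, 0, 0]], [[-38, -95, 0], [0, 0, 0]]]}}

```text
t: 41.55
ee_pos: [0.4057, -0.296, 0.187]
orientation: [[-0.819, 0.574, 0.0], [0.574, 0.819, 0.001], [0.001, 0.001, -1.0]]
force: [0.7, 0.3, -0.5]
width: 0.604
grip_force: 0.0
```

Run:
```python
from blk import *
st=robot.get_state(); O=st['orientation']; print(st['t'],st['ee_pos'],np.degrees(np.arctan2(O[1,1],O[0,1])))
t=snap('top');s=snap('side')
for b in blocks(t,(120,160,225,250)): print(b)
for b in blocks(t,(225,140,325,212),.088): print('plat',b)
comp([(t,120,120,200,150),(s,230,160,160,120),(t,215,135,120,90),(s,230,255,48,36)],'c10')
```

```text
41.55 [ 0.40574779 -0.29603486  0.18704074] 54.95973780623923
plat (np.int32(259), array([241, 163,  11,  31], dtype=int32), array([559.5,  77.9], dtype=float32), np.float64(178.3), array([558.7,  78.2]), array([27.2, 96.3]))
plat (np.int32(273), array([266, 163,  10,  31], dtype=int32), array([559.8,   1.1], dtype=float32), np.float64(178.6), array([560.2,   1.2]), array([27.6, 96.3]))
plat (np.int32(283), array([290, 163,  11,  31], dtype=int32), array([562. , -76.6], dtype=float32), np.float64(178.1), array([562.2, -76.7]), array([28.8, 96.8]))
```

View pics/c10.png

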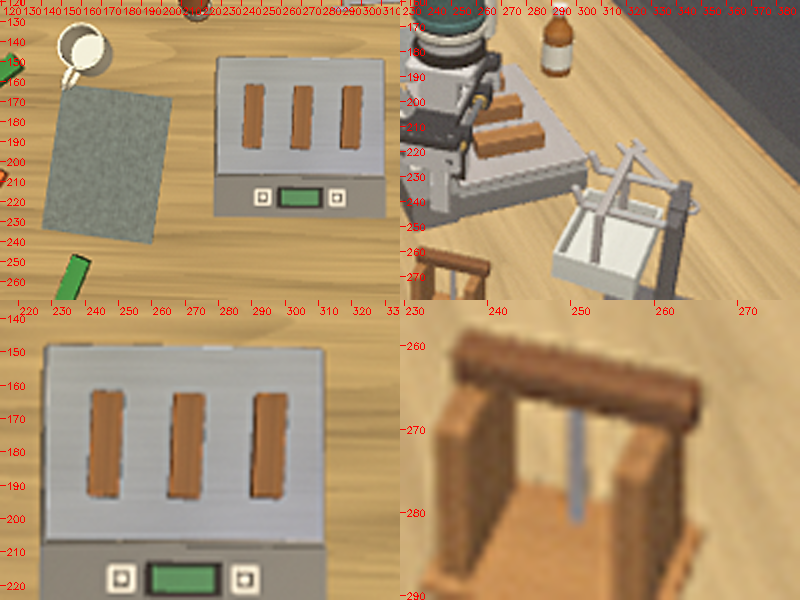

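{"method": "carry_out", "body": {"rows": [[[0, -1, -30], [0, 0, 0]], [[0, -1, -65], [0, 0, 0]], [[0, -1, -95], [0, 0, 0]], [[0, -1, -112], [0, 0, 0]], [[0, -1, -117], [0, 0, 0]], [[0, -1, -117], [0, 0, 0]]]}}

```text
t: 42.25
ee_pos: [0.4056, -0.2966, 0.0698]
orientation: [[-0.82, 0.573, -0.001], [0.573, 0.82, 0.001], [0.001, 0.0, -1.0]]
force: [-0.7, 0.3, 0.5]
width: 0.601
grip_force: 0.0
```

{"method": "carry_out", "body": {"rows": [[[0, 0, 0], [0, 0, 0]], [[0, 0, 0], [0, 0, 0]], [[0, 0, 0], [0, 0, 0]], [[0, 0, 0], [0, 0, 0]], [[0, 0, 0], [0, 0, 0]], [[0, 0, 0], [0, 0, 0]], [[0, 0, 0], [0, 0, 0]], [[0, 0, 0], [0, 0, 0]], [[0, 0, 0], [0, 0, 0]], [[0, 0, 0], [0, 0, 0]]], "claw": -1, "newtons": 40}}

```text
t: 43.25
ee_pos: [0.4054, -0.298, 0.0705]
orientation: [[-0.819, 0.574, 0.0], [0.574, 0.819, -0.0], [-0.0, 0.0, -1.0]]
force: [-0.1, 0.3, 1.7]
width: 0.169
grip_force: 40.0
```

{"method": "carry_out", "body": {"rows": [[[0, 0, 20], [0, 0, 0]], [[0, 0, 50], [0, 0, 0]], [[0, 0, 85], [0, 0, 0]], [[3, 30, 105], [0, 0, 0]], [[7, 70, 105], [0, 0, 0]], [[12, 110, 105], [0, 0, 0]], [[17, 150, 105], [0, 0, 0]], [[22, 190, 105], [0, 0, 0]], [[26, 220, 90], [0, 0, 0]], [[29, 236, 72], [0, 0, 0]]]}}

```text
t: 44.25
ee_pos: [0.4347, -0.0598, 0.1423]
orientation: [[-0.82, 0.572, 0.002], [0.572, 0.82, 0.0], [-0.002, 0.001, -1.0]]
force: [-0.2, -0.9, -1.1]
width: 0.17
grip_force: 40.0
```

{"method": "carry_out", "body": {"rows": [[[0, 0, 0], [0, 0, 0]], [[0, 0, 0], [0, 0, 0]], [[0, 0, 0], [0, 0, 0]]]}}

```text
t: 44.55
ee_pos: [0.4347, -0.0629, 0.1429]
orientation: [[-0.818, 0.575, 0.001], [0.575, 0.818, -0.001], [-0.001, -0.0, -1.0]]
force: [-0.4, 0.4, -0.7]
width: 0.167
grip_force: 40.0
```

Run:
```python
from comp import *
st=robot.get_state(); print(st['t'],st['ee_pos']*1000,st['width'])
s=snap('side'); f=s['frame'].astype(int)
e=st['ee_pos']; print('pred tip',proj(s,e-[0,0,.0498]),'at mouth',proj(s,[e[0],e[1],.052]),'rim 236.98,224.75')
print(proj(s,[.4339,-.0605,.052]), onz(s,236.98,224.75,.052))
for v in range(207,230): print(v,' '.join('%3d'%x for x in f[v,226:248].sum(1)//3))
```

```text
44.55 [434.67718201 -62.9062609  142.91809079] 0.1670815841883178
pred tip [237.70085507 215.73566234] at mouth [237.99495175 225.18940047] rim 236.98,224.75
[237.59221711 224.83302083] [ 0.43198553 -0.05936258  0.052     ]
207 183 149 124 147 192 231 177 137 145 143 125 131 130 119 176 183 178 175 175 180 179 179
208 206 218 198 194 186 180 156 147 145 146 124 132 134 111 165 180 182 176 179 177 177 178
209 168 172 167 139 121  95  79  78 102 142 118 128 129 135 112 175 183 178 176 177 178 179
210  94  83  75  72  70  74  98  83  59 139 135 136 127 138 111 140 178 179 176 178 179 179
211  62  73  99 105 106 107 110 110  65 101 130 135 131 139 143  96 169 182 180 176 177 178
212  78  72 108 110 111 111 110 111  86  62 125 137 130 142 146 110 135 179 181 178 177 177
213 109  63  88 106 110 110 109 108 111  66  87 130 129 139 143 137 122 188 188 180 178 179
214 143  85  73 107 112 111 108 111 113  87  61 124 131 140 141 140 113 143 183 185 180 179
215 147 108  63 103 111 107 109 104 110 108  63 125 126 141 145 141 138 120 180 188 182 178
216 144 144  83  78 107 109 110 111 106 114  82 
[... 539 characters left out ...]
 130 130 153 186 186 206 161 136 137 141 141 142 139 111
223 107 139 146 145 144 138 160 183 204 227 222 207 174 226 199 148 141 141 142 141 143 110
224  83 110 142 143 142 140 141 220 205 167 149 135 102 186 226 170 133 139 143 146 144 137
225  79 104 142 142 141 140 134 193 225 148  80  78  68 100 221 203 148 139 140 142 141 144
226  81  82 139 147 142 141 135 141 225 185 192 225 206 219 224 206 153 139 142 143 140 143
227  81  79 113 142 144 141 140 134 194 213 203 206 174 169 163 153 140 140 140 140 141 141
228  81  78  81 139 142 143 139 137 145 162 155 151 139 136 136 137 143 142 141 139 140 141
229  71  80  73 111 140 143 142 140 139 137 138 138 140 140 139 141 141 140 141 141 142 140
```

{"method": "carry_out", "body": {"rows": [[[-0.5, 2, -15], [0, 0, 0]], [[-0.5, 2, -30], [0, 0, 0]], [[-0.5, 2, -38], [0, 0, 0]], [[-0.5, 2, -41], [0, 0, 0]], [[-0.5, 2, -43], [0, 0, 0]], [[-0.5, 2, -43], [0, 0, 0]], [[-0.5, 2, -43], [0, 0, 0]]]}}

```text
t: 45.3
ee_pos: [0.4343, -0.0601, 0.0999]
orientation: [[-0.819, 0.574, 0.001], [0.574, 0.819, -0.0], [-0.001, 0.001, -1.0]]
force: [0.9, 0.2, -1.5]
width: 0.163
grip_force: 40.0
```

Run:
```python
from comp import *
F=[];P=[]
for i in range(4):
    s=snap('side'); st=robot.get_state(); F.append(st['force']);P.append(st['ee_pos'])
print(st['t'],np.mean(P,0),np.mean(F,0)); f=s['frame'].astype(int)
for v in range(215,230): print(v,' '.join('%3d'%x for x in f[v,226:248].sum(1)//3))
```

```text
45.5 [ 0.43416541 -0.06000272  0.09972992] [-0.08223387  0.21446471 -0.78134985]
215 147 106  62 102 108 107 112 113 119 124 127 175 136 138 143 145 142 124 180 192 182 181
216 144 146  79  79 107 110 107 105 106 108 103 142 128 136 141 142 141 135 129 183 190 185
217 141 149 111  60 102 109 112 107 110 107 104 129 127 139 141 142 142 142 111 170 187 185
218 143 147 141  80  79 105 110 111 108 112 107 132 111 138 146 140 140 144 135 117 178 186
219 146 142 147 108  63 103 110 114 110  98  86 130 110 100 137 141 140 143 144 112 153 185
220 140 146 147 145  82  72  86  77  67  59  65 132 132  95 129 145 140 142 143 138 105 177
221 138 143 145 149 108  56  48  43  78  80  92 129 130 127 139 141 141 141 140 144 111 138
222 113 140 143 144 140 115 130 131 131 128 144 137 120 199 161 136 138 140 141 141 139 107
223 105 141 144 142 144 138 159 181 203 229 224 160 116 225 200 147 140 140 139 141 142 110
224  87 112 139 143 142 142 139 219 205 167 150 134 103 187 226 169 133 138 141 140 144 137
225  78 105 142 143 142 139 134 192 225 150  78 115  97 100 221 202 149 138 139 141 143 142
226  80  81 139 143 143 140 136 142 225 185 192 191 193 220 225 202 155 138 140 141 141 142
227  82  73 111 142 142 141 140 131 195 214 203 196 169 169 164 153 142 136 140 142 144 141
228  76  73  83 139 147 143 137 138 149 159 153 149 141 137 135 138 138 139 143 139 141 140
229  75  80  75 113 142 141 140 137 140 135 139 139 138 139 137 140 139 141 140 141 138 142
```

{"method": "carry_out", "body": {"rows": [[[0, 0, -2], [0, 0, 0]], [[0, 0, -4], [0, 0, 0]], [[0, 0, -6], [0, 0, 0]], [[0, 0, -8], [0, 0, 0]], [[0, 0, -10.2], [0, 0, 0]], [[0, 0, -10.4], [0, 0, 0]], [[0, 0, -10.4], [0, 0, 0]], [[0, 0, -10.4], [0, 0, 0]], [[0, 0, -10.4], [0, 0, 0]], [[0, 0, -10.4], [0, 0, 0]]]}}

```text
t: 46.5
ee_pos: [0.4342, -0.06, 0.0902]
orientation: [[-0.819, 0.574, 0.001], [0.574, 0.819, -0.0], [-0.001, 0.001, -1.0]]
force: [-2.9, 1.0, 7.7]
width: 0.167
grip_force: 40.0
```

{"method": "carry_out", "body": {"rows": [[[0, 0, -0.3], [0, 0, 0]], [[0, 0, -0.3], [0, 0, 0]], [[0, 0, -0.3], [0, 0, 0]], [[0, 0, -0.3], [0, 0, 0]], [[0, 0, -0.3], [0, 0, 0]]]}}

```text
t: 47.0
ee_pos: [0.4343, -0.0601, 0.0901]
orientation: [[-0.819, 0.574, 0.002], [0.574, 0.819, -0.0], [-0.001, 0.001, -1.0]]
force: [-2.3, 0.6, 7.8]
width: 0.164
grip_force: 40.0
```

{"method": "carry_out", "body": {"rows": [[[0, 0, 10], [0, 0, 0]], [[0, 0, 30], [0, 0, 0]], [[0, 0, 60], [0, 0, 0]], [[-1, -15, 90], [0, 0, 0]], [[-6, -55, 90], [0, 0, 0]], [[-11, -95, 90], [0, 0, 0]], [[-16, -135, 90], [0, 0, 0]], [[-21, -175, 90], [0, 0, 0]], [[-26, -215, 90], [0, 0, 0]], [[-29, -237.5, 90], [0, 0, 0]]]}}

```text
t: 48.0
ee_pos: [0.4038, -0.3, 0.1779]
orientation: [[-0.817, 0.576, -0.001], [0.576, 0.817, -0.0], [0.001, -0.001, -1.0]]
force: [0.2, 0.2, -1.8]
width: 0.165
grip_force: 40.0
```

{"method": "carry_out", "body": {"rows": [[[0, 0, 0], [0, 0, 0]], [[0, 0, 0], [0, 0, 0]], [[0, 0, 0], [0, 0, 0]], [[0, 0, -30], [0, 0, 0]], [[0, 0, -60], [0, 0, 0]], [[0, 0, -90], [0, 0, 0]], [[0, 0, -102], [0, 0, 0]], [[0, 0, -107], [0, 0, 0]], [[0, 0, -107], [0, 0, 0]], [[0, 0, -107], [0, 0, 0]]]}}

```text
t: 49.0
ee_pos: [0.4059, -0.2981, 0.0733]
orientation: [[-0.819, 0.574, 0.003], [0.574, 0.819, -0.002], [-0.003, -0.0, -1.0]]
force: [0.8, -0.4, 0.4]
width: 0.164
grip_force: 40.0
```

{"method": "carry_out", "body": {"rows": [[[0, 0, -1.5], [0, 0, 0]], [[0, 0, -1.5], [0, 0, 0]], [[0, 0, -1.5], [0, 0, 0]]]}}

```text
t: 49.3
ee_pos: [0.405, -0.2977, 0.0705]
orientation: [[-0.819, 0.574, 0.001], [0.574, 0.819, -0.001], [-0.001, -0.0, -1.0]]
force: [-0.7, -1.0, -0.4]
width: 0.163
grip_force: 40.0
```

{"method": "carry_out", "body": {"rows": [[[0, 0, 0], [0, 0, 0]], [[0, 0, 0], [0, 0, 0]], [[0, 0, 0], [0, 0, 0]], [[0, 0, 0], [0, 0, 0]], [[0, 0, 0], [0, 0, 0]], [[0, 0, 0], [0, 0, 0]], [[0, 0, 0], [0, 0, 0]]], "claw": 0.2}}

```text
t: 50.0
ee_pos: [0.4048, -0.2974, 0.07]
orientation: [[-0.819, 0.574, -0.0], [0.574, 0.819, 0.0], [0.0, 0.0, -1.0]]
force: [-0.2, -0.1, 0.8]
width: 0.6
grip_force: 0.0
```

{"method": "carry_out", "body": {"rows": [[[0, 0, 10], [0, 0, 0]], [[0, 0, 30], [0, 0, 0]], [[0, 0, 60], [0, 0, 0]], [[0, 0, 100], [0, 0, 0]], [[0, 0, 140], [0, 0, 0]], [[-20, 40, 160], [0, 0, 0]], [[-40, 85, 160], [0, 0, 0]], [[-50, 130, 160], [0, 0, 0]], [[-50, 130, 160], [0, 0, 0]], [[-50, 130, 160], [0, 0, 0]]]}}

```text
t: 51.0
ee_pos: [0.355, -0.1672, 0.2312]
orientation: [[-0.82, 0.573, 0.002], [0.573, 0.82, -0.002], [-0.003, -0.0, -1.0]]
force: [0.4, 0.1, -0.0]
width: 0.603
grip_force: 0.0
```

Run:
```python
from blk import *
t=snap('top');s=snap('side')
for b in blocks(t,(225,140,325,212),.088): print('plat',b)
comp([(t,200,120,200,150),(s,230,160,160,120),(t,335,205,52,39),(s,230,255,48,36)],'c11')
```

```text
plat (np.int32(260), array([241, 163,  11,  31], dtype=int32), array([559.6,  77.9], dtype=float32), np.float64(178.1), array([558.7,  78.2]), array([27.2, 96.3]))
plat (np.int32(273), array([266, 163,  10,  31], dtype=int32), array([559.8,   1.1], dtype=float32), np.float64(178.6), array([560.2,   1.2]), array([27.6, 96.3]))
plat (np.int32(283), array([290, 163,  11,  31], dtype=int32), array([562. , -76.6], dtype=float32), np.float64(178.1), array([562.2, -76.7]), array([28.8, 96.8]))
```

View pics/c11.png

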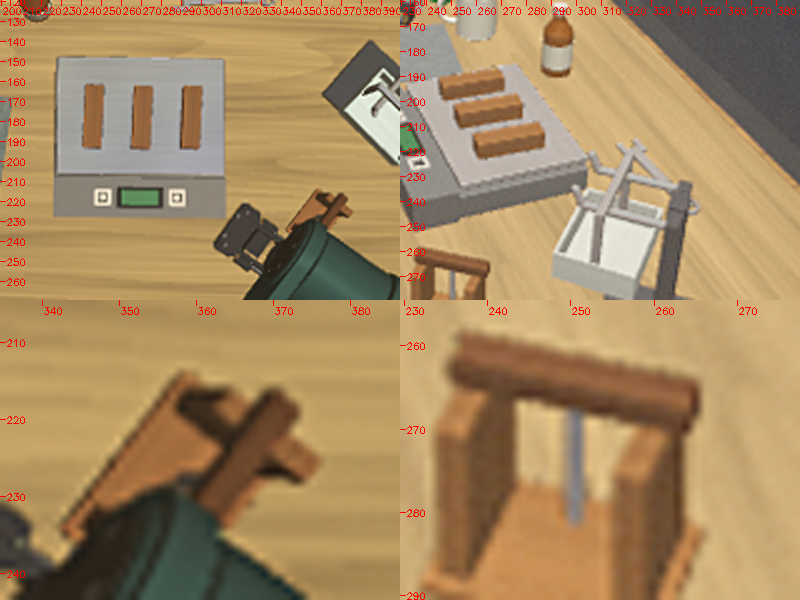

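The picture shows the stylus upright in its stand, the pan on both prongs and all three blocks on the platform. I'm handing the job in.

```bash
python3 -c "
from station import robot
print(robot.job_done())"
```

```text
the job is handed in; nothing more can be done
None
```

I handed the job in at about 51 s of the 210 s: the pan hangs on both prongs, zero was pressed with the platform bare, and record was pressed with all three blocks on it. The stylus is back upright in its stand. The hand-in gave no verdict, so this rests on my own camera and force readings.

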